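# Clear the board preheater

### The job

The board preheater is cold and littered: with the scraper block, not the fingers, wipe all four pieces of broken board off its top, over the end into the plain scrap tray (not into the divided parts box). Push the loose support bar back until it lies flat and flush along the fixed rear rail, and finally stand the scraper block upright on the bench again. Leave the bottle, the solder reel and the tip-cleaner pot where they are.

Things in the scene. Friction and masses are not known exactly. Their poses are not given: they have to be found in the camera images.
- preheater: Fixed grey box; flat dark top 240 (x) x 300 (y) mm, 60 mm above the bench; ends and front have no rim. Along the rear edge a fixed aluminium rail 20 wide, rising 18 mm above the top, front face at x = +100 mm. A thin post stands behind it at x +141, y +90, up to 190 mm above the bench. Origin: underside centre, at bench level; +x to the rail, away from the robot; y along the rail.
- scrap_tray: Scrap tray, fixed: plain empty steel tray, 240 (x) x 120 (y) x 28 mm high, 3 mm walls, floor 8 mm above the bench. It stands parallel to the preheater, 3 mm off one of its two ends (+y or -y, it varies), rim 32 mm below the preheater's top. Origin: centre of the underside; axes as the preheater's.
- parts_box: Parts box with good parts, fixed: grey plastic, same outside size as the scrap tray, but divided into six compartments with small parts in them. It stands at the other end of the preheater. Origin: centre of the underside; axes as the preheater's.
- bar: Loose support bar: straight aluminium bar with small dark notches, 20 (x) x 200 (y) x 15 mm high, 0.16 kg, lying askew on the front half of the preheater's top. Origin: centre of the underside; y along its length, +x on the side that faces the rear rail. Flush, its origin is at x = +90 mm in the preheater's frame.
- piece1: Broken piece of green phone board with steel shield cans, 62 (x) x 32 (y) mm, 6 mm thick, about 18 g, loose on the preheater's top between the bar and the rail. Origin: centre of the underside.
- piece2: The same kind of piece, 60 x 28 x 6 mm, also between the bar and the rail.
- piece3: The same kind of piece, 64 x 26 x 6 mm, also between the bar and the rail.
- piece4: The same kind of piece, 60 x 30 x 6 mm, in front of the bar (on the robot's side), near the middle of the bar's length and about parallel to it.
- scraper_handle (a point): Middle of the scraper block's handle, 50 mm above its flat underside (the working edge). It stands on the bench beyond one of the trays: white plastic base 24 (x) x 90 (y) x 20 mm high, wooden upright handle on it 22 (x) x 76 (y) mm, up to 78 mm; 0.14 kg. z up, y along the blade, x across the thickness (grip across x).
- bottle: Bystander: amber flux bottle, 48 mm diameter, 110 mm tall, standing on the bench on the side opposite to the scraper. Origin: centre of the underside.
- reel: Bystander: solder reel lying flat on the bench beside the scraper or the bottle, 60 mm diameter, 40 mm high. Origin: centre of the underside.
- pot: Bystander: tip-cleaner pot, dark steel with brass wool on top, 64 mm diameter, 58 mm high, standing on the bench on the side opposite to the reel. Origin: centre of the underside.
Things that resemble listed ones, but are neither listed nor needed, are in the scene too. There is more than one size of the part that bears scraper_handle; the job needs the smaller. What is shaped like the piece1 but red is not meant.

How it is judged:
By the outcome, as a careful person would: the job done as asked, in the order asked, and still so for the second after the job is handed in, with the robot touching nothing.
It also fails if it takes over 70 s, if anything falls off the work surface, if the arm or the gripper's body presses on something with over 40 N, if the wrist force passes 120 N, or if a joint passes its speed limit or range.

### The arm

A 6-joint arm with a two-finger parallel gripper is mounted at the origin on the work surface. World frame = base frame: x ahead of the robot, y to its left, z up, the work surface at z = 0. Lengths are in mm, angles in degrees, forces in N, time in s.
With the tool pointing down it reaches from about 300 to 850 mm from the base axis. Payload 4.2 kg.
Tool frame: the origin (TCP) lies midway between the tips of the shut fingers; the grasp point (between the pads) lies 19 mm behind it (env.tcp_to_grasp is the distance from the TCP to the grasp point, in mm); z points along the fingers, x is the direction in which the jaws open and shut, and the axes are right-handed (so a half turn about z gives the same grasp; the last joint's range is limited). The gripper opens to 91 mm and grips with 3 to 60 N. Pads are 32 mm wide; open, the fingers measure 118 mm over their backs; the gripper's body (76 mm by 178 mm) begins 60 mm behind the grasp point.
Start: joints at [68.755, 18.312, 89.639, -0, 72.044, -1.146], TCP at [197.601, 539.997, 213.976] pointing down, gripper open.
Joint ranges: [-177.97, 177.97], [-48.28, 115.42], [12.27, 149.76], [-77.06, 257.06], [2.81, 150.46], [-146.56, 146.56]. Speed limits (degrees/s): [147.25, 147.25, 180, 180, 180, 180].

### API

Orientations are given as [roll, pitch, yaw] about the fixed x, y, z axes, in that order (R = Rz(yaw) Ry(pitch) Rx(roll)).
In Python, from workcell import env gives the robot as it stands.
- The arm moves only by the tool drive_tool, never from a script. Its argument "motion" is a list of rows, each a list of 2 entries, a list of its own where there are three numbers: the shift along the world's x, y, z in m, then the turn, a rotation vector about the world's x, y, z in rad. In form: [[[dx, dy, dz], [wx, wy, wz]], ...]. A call has exactly 10 rows; each row shifts and turns the commanded pose from where the row before left it; what a row does not reach is not made up. A row lasts 1/12 s, in which the tool goes at most 41.7 mm and 7.16 degrees, less where a joint would pass 70% of its speed; a pose out of reach is approached as far as the arm can. A call is refused whole if a number of a shift passes 0.0417 or a number of a turn 0.125, either way. A call with a gripper value outside its range is refused whole. "claw" is the opening, from 0 (shut) to 1 (fully open), set as the call begins (left out, the last holds). The fingers move at their own pace and stop on an object; "force" is the grip in N (left out, the last holds). Time passes only in rows, so rows that do not move let the fingers close, or fill a call up. It gives the time, the measured TCP pose, the force and the opening at its end, in the units of the state.
- env.state(): the state, without advancing time (a new reading comes with each control period).
- env.grab_frame(name): name is "scene" or "side" or "wrist"; returns the picture (384x512x3 uint8, red, green, blue); there is no depth.
- env.camera_params(name): a dict with "fov_y" (degrees; the focal length in pixels is half the picture's height over the tangent of half this angle, whatever the lens; pixels are square), "cx", "cy" (the principal point, pixels), "pose" (4x4, takes a point from camera to world coordinates). Camera axes: x right, y down, z forward; pixel columns grow to the right and rows downward; lengths in mm; the calibration is good to about 2 mm. A picture is of the moment at which its call begins: read the wrist's pose just before it. camera_params takes no time and is no camera call; for the wrist camera it gives the pose at the moment of the call.
- env.job_done(): hands the job in, once; it reports no verdict.
The state is a dict: "time_s": time; "qpos": joint angles; "qvel": joint speeds; "effort": joint torques, N m; "ee_pos": TCP position; "ee_rot": TCP orientation; "force": force on the tool from outside, world axes, zero at the start; "torque": the same for the moment, N m; "gripper_width": finger opening in mm.
Only numpy, scipy, OpenCV 4.12 (cv2) and the standard library are available. Lean on these libraries where they do the work, as an engineer would, in place of code of your own. Each camera call takes 0.05 s, during which the arm holds its last target.

## Working session

There is one attempt and no reset: what is moved stays moved. The work goes in short steps, Python scripts to look and compute and a tool call to move; the robot and the scene stay as the last step left them, time stands still between calls to the robot, and variables do not carry over. Pictures are saved under pics/ and viewed, and the job is handed in when it is done.

Besides the shell and the picture viewer there is one more tool, called by a JSON object that holds its "op" and its "data". drive_tool: Moves the arm, as the interface text tells. Its arguments: {"type":"object","properties":{"motion":{"type":"array","items":{"type":"array"}},"claw":{"type":"number"},"force":{"type":"number"}},"required":["motion"]}

```bash
ls; mkdir -p pics
python3 - <<'E'
from workcell import env
import cv2
for n in ("scene","side","wrist"):
    print(n,env.camera_params(n))
    im=env.grab_frame(n); cv2.imwrite(f"pics/{n}0.png",cv2.resize(im[:,:,::-1],(800,600),interpolation=cv2.INTER_CUBIC))
print(env.state())
E
```

```text
pics
scene {'fov_y': 52.996404202407206, 'cx': 254.33778923980924, 'cy': 190.17800403139614, 'pose': array([[ 8.85901565e-01,  3.09473500e-01, -3.45549663e-01,
         1.11232858e+03],
       [ 4.63872295e-01, -5.92561155e-01,  6.58554304e-01,
        -9.56788162e+02],
       [-9.54202505e-04, -7.43705204e-01, -6.68507038e-01,
         9.82994078e+02],
       [ 0.00000000e+00,  0.00000000e+00,  0.00000000e+00,
         1.00000000e+00]])}
side {'fov_y': 48.57929153388711, 'cx': 254.43788242909264, 'cy': 189.25025195356798, 'pose': array([[ 7.13723144e-01, -5.38568171e-01,  4.47820945e-01,
         6.52398418e+01],
       [-7.00424239e-01, -5.46714706e-01,  4.58812506e-01,
        -6.42566674e+02],
       [-2.27151642e-03, -6.41129749e-01, -7.67429140e-01,
         1.04847526e+03],
       [ 0.00000000e+00,  0.00000000e+00,  0.00000000e+00,
         1.00000000e+00]])}
wrist {'fov_y': 63.9159771685257, 'cx': 253.95042886453788, 'cy': 189.47286202173908, 'pose': array([[ 3.43823181e-01,  8.96832492e-01,  2.78347088e-01,
         1.17687493e+02],
       [ 9.39033984e-01, -3.28089091e-01, 
[... 169 characters left out ...]
  0.00000000e+00,
         1.00000000e+00]])}
{'time_s': 0.15, 'qpos': array([ 6.87542309e+01,  1.83427976e+01,  8.96893540e+01, -4.33341394e-04,
        7.20467234e+01, -1.14616734e+00]), 'qvel': array([-0.02365363, -0.07596967, -0.20522941, -0.07660554,  0.04722884,
        0.04921901]), 'effort': array([-8.26212477e-05, -4.12769186e+01, -2.32153773e+01,  7.27786892e-02,
        4.34181187e-02, -8.38515962e-05]), 'ee_pos': array([197.46345037, 539.61636523, 213.32449417]), 'ee_rot': array([-1.79998834e+02,  7.88674350e-02,  6.99005329e+01]), 'force': array([ 0.25056056, -1.23360886,  1.00017624]), 'torque': array([ 0.00626804,  0.01755494, -0.05749147]), 'gripper_width': 91.07113353940547}
```

View pics/scene0.png

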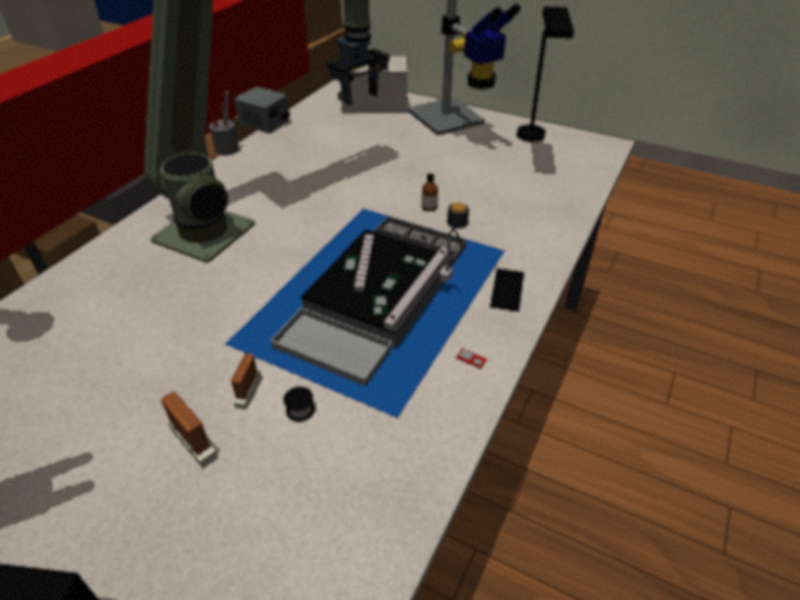

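View pics/side0.png

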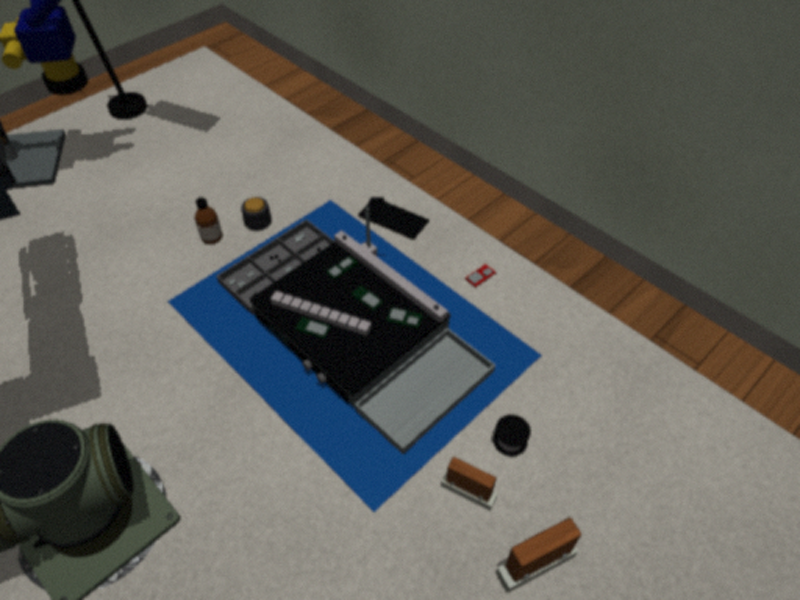

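View pics/wrist0.png

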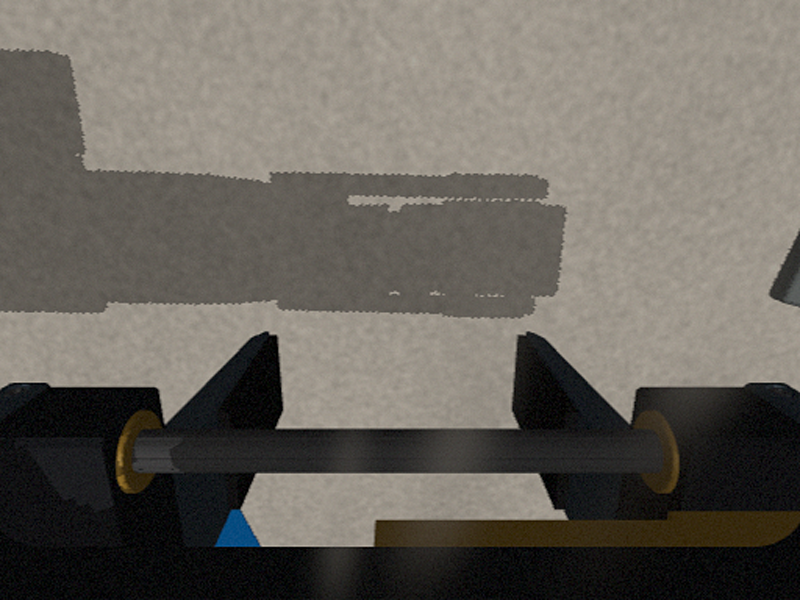

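```bash
cat > h.py <<'E'
import numpy as np, cv2
from workcell import env
def cam(n):
    p=env.camera_params(n); return p
def ray(p,u,v):
    f=192/np.tan(np.radians(p["fov_y"]/2)); d=np.array([(u-p["cx"])/f,(v-p["cy"])/f,1.]); T=np.array(p["pose"])
    return T[:3,3],T[:3,:3]@d
def at(p,u,v,z):
    o,d=ray(p,u,v); return (o+d*(z-o[2])/d[2])[:2]
def proj(p,P):
    T=np.array(p["pose"]); f=192/np.tan(np.radians(p["fov_y"]/2)); c=T[:3,:3].T@(np.asarray(P,float)-T[:3,3]); return p["cx"]+f*c[0]/c[2],p["cy"]+f*c[1]/c[2]
E
python3 - <<'E'
import cv2
from h import *
im=env.grab_frame("side")[:,:,::-1]
np.save("side0.npy",im)
c=im[125:295,135:345]; cv2.imwrite("pics/s1.png",cv2.resize(c,None,fx=3.5,fy=3.5,interpolation=cv2.INTER_CUBIC))
c=im[255:380,260:400]; cv2.imwrite("pics/s2.png",cv2.resize(c,None,fx=4,fy=4,interpolation=cv2.INTER_CUBIC))
E
```

```text
(no output)
```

View pics/s1.png

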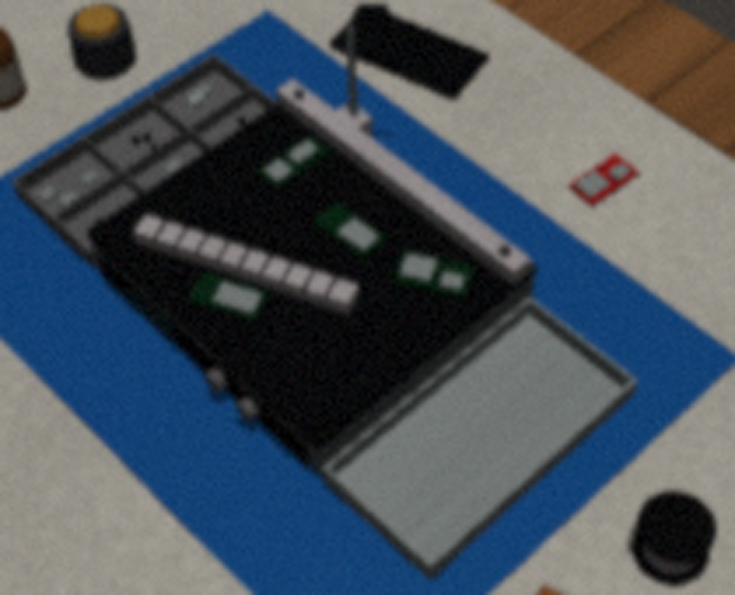

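View pics/s2.png

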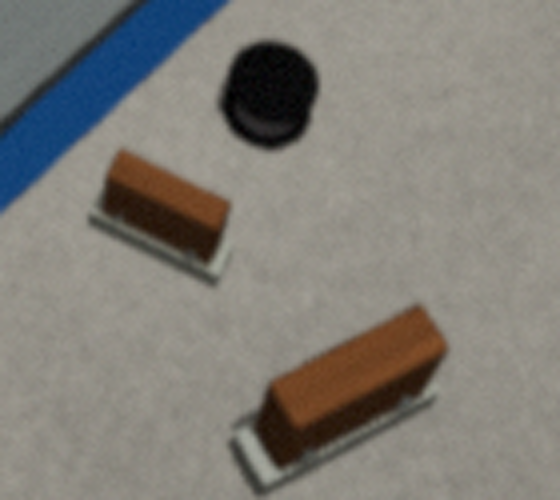

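Run:
```python
from h import *
p=cam("side")
s1=lambda x,y:(135+(x+.5)/3.5-.5,125+(y+.5)/3.5-.5)
s2=lambda x,y:(260+(x+.5)/4-.5,255+(y+.5)/4-.5)
for n,f,x,y,z in [("tray nearprehfront",s1,325,470,28),("tray front far",s1,432,577,28),("tray rear far",s1,636,383,28),("tray rear near",s1,530,300,28),
 ("pre front +y",s1,92,232,60),("pre front -y",s1,315,460,60),("rail front+y",s1,280,97,78),("rail back+y",s1,292,80,78),("rail f -y",s1,515,275,78),("rail b -y",s1,533,265,78),
 ("bar1",s1,137,218,75),("bar2",s1,150,212,75),("bar3",s1,358,285,75),("bar4",s1,350,302,75),("box",s1,15,185,28),("box",s1,213,57,28),
 ("h1",s2,122,152,78),("h2",s2,230,205,78),("h3",s2,213,230,78),("h4",s2,107,180,78),("b1",s2,90,215,0),("b2",s2,215,282,0),("b3",s2,232,250,0),
 ("reel",s2,270,80,40),("p4a",s1,195,300,63),("p4b",s1,262,300,63),("p2",s1,290,160,63),("p",s1,350,228,63),("p",s1,433,270,63)]:
    print(n,at(p,*f(x,y),z).round(1))
```

```text
tray nearprehfront [ 433.1 -158.7]
tray front far [ 428.5 -282.6]
tray rear far [ 669.9 -277. ]
tray rear near [ 670.5 -158. ]
pre front +y [436.3 141.8]
pre front -y [ 422. -162.]
rail front+y [648.6 137.1]
rail back+y [671.1 146.1]
rail f -y [ 651.  -155.4]
rail b -y [ 669.4 -158.7]
bar1 [467.5 115.5]
bar2 [479.6 113.1]
bar3 [553.  -70.3]
bar4 [536.4 -78.5]
box [431.6 262.1]
box [668.  265.7]
h1 [ 461.3 -361.7]
h2 [ 482.2 -431. ]
h3 [ 462.7 -434.1]
h4 [ 441.1 -367.8]
b1 [ 445.5 -354.6]
b2 [ 469.2 -440.8]
b3 [ 493.1 -434.7]
reel [ 584.6 -384.5]
p4a [452.1  20.1]
p4b [491.6 -18.9]
p2 [611.9  83. ]
p [596.3 -13. ]
p [614.8 -95.8]
```

{"op": "drive_tool", "data": {"motion": [[[0.008, -0.03, 0.0045], [0, 0, 0.0175]], [[0.008, -0.03, 0.0045], [0, 0, 0.0175]], [[0.008, -0.03, 0.0045], [0, 0, 0.0175]], [[0.008, -0.03, 0.0045], [0, 0, 0.0175]], [[0.008, -0.03, 0.0045], [0, 0, 0.0175]], [[0.008, -0.03, 0.0045], [0, 0, 0.0175]], [[0.008, -0.03, 0.0045], [0, 0, 0.0175]], [[0.008, -0.03, 0.0045], [0, 0, 0.0175]], [[0.008, -0.03, 0.0045], [0, 0, 0.0175]], [[0.008, -0.03, 0.0045], [0, 0, 0.0175]]], "claw": 1}}

```text
time_s: 1.03
ee_pos: [277.5, 238.5, 259.2]
ee_rot: [180.0, -0.0, 80.0]
force: [-0.2, 0.1, -0.3]
gripper_width: 91.3
```

{"op": "drive_tool", "data": {"motion": [[[0.008, -0.03, 0.0045], [0, 0, 0.0175]], [[0.008, -0.03, 0.0045], [0, 0, 0.0175]], [[0.008, -0.03, 0.0045], [0, 0, 0.0175]], [[0.008, -0.03, 0.0045], [0, 0, 0.0175]], [[0.008, -0.03, 0.0045], [0, 0, 0.0175]], [[0.008, -0.03, 0.0045], [0, 0, 0.0175]], [[0.008, -0.03, 0.0045], [0, 0, 0.0175]], [[0.008, -0.03, 0.0045], [0, 0, 0.0175]], [[0.008, -0.03, 0.0045], [0, 0, 0.0175]], [[0, 0, 0], [0, 0, 0]]]}}

```text
time_s: 1.87
ee_pos: [351.0, -34.3, 300.2]
ee_rot: [179.9, 0.2, 88.6]
force: [0.4, 0.6, -0.1]
gripper_width: 91.2
```

```bash
cat > shot.py <<'E'
import sys,pickle
from h import *
n,name=sys.argv[1:3]
s=env.state(); p=env.camera_params(n); im=env.grab_frame(n)[:,:,::-1].copy()
pickle.dump((p,im),open(name+".pkl","wb"))
cv2.imwrite(f"pics/{name}.png",cv2.resize(im,(800,600),interpolation=cv2.INTER_CUBIC))
print(s["time_s"],s["ee_pos"].round(1),s["ee_rot"].round(2),s["force"].round(1),s["gripper_width"].round(1),s["qpos"].round(0))
E
python3 shot.py wrist w1
```

```text
Traceback (most recent call last):
  File "shot.py", line 7, in <module>
    print(s["time_s"],s["ee_pos"].round(1),s["ee_rot"].round(2),s["force"].round(1),s["gripper_width"].round(1),s["qpos"].round(0))
                                                                                    ^^^^^^^^^^^^^^^^^^^^^^^^
AttributeError: 'float' object has no attribute 'round'
```

View pics/w1.png

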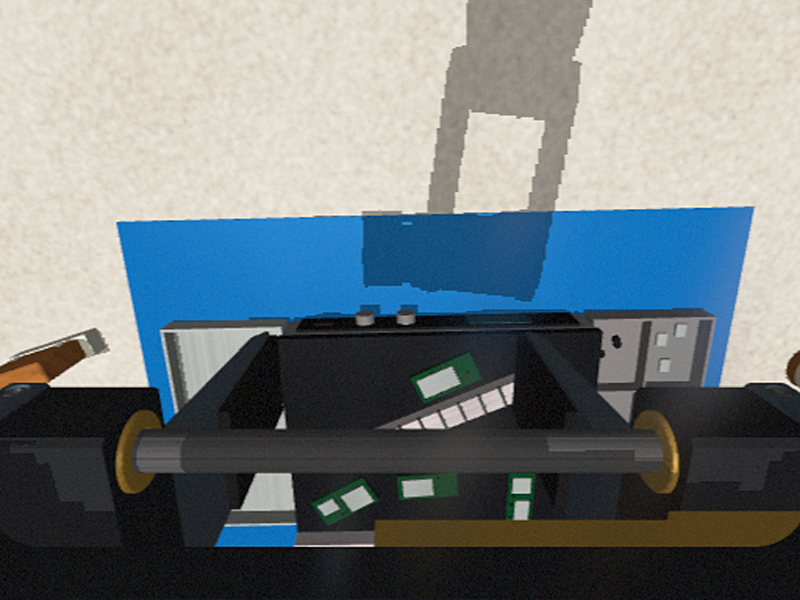

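```bash
sed -i 's/s\["gripper_width"\].round(1)/round(s["gripper_width"],1)/' shot.py
python3 - <<'E'
import pickle
from h import *
p,im=pickle.load(open("w1.pkl","rb"))
c=im[190:355,95:475];cv2.imwrite("pics/w1c.png",cv2.resize(c,None,fx=2.1,fy=3,interpolation=cv2.INTER_CUBIC))
c=im[215:350,175:345];cv2.imwrite("pics/w1d.png",cv2.resize(c,None,fx=4.4,fy=4.4,interpolation=cv2.INTER_CUBIC))
print(p["pose"].round(3))
E
```

```text
[[ 2.40000e-02  9.54000e-01  2.99000e-01  2.65663e+02]
 [ 1.00000e+00 -2.20000e-02 -9.00000e-03 -3.13980e+01]
 [-2.00000e-03  2.99000e-01 -9.54000e-01  4.70323e+02]
 [ 0.00000e+00  0.00000e+00  0.00000e+00  1.00000e+00]]
```

View pics/w1d.png

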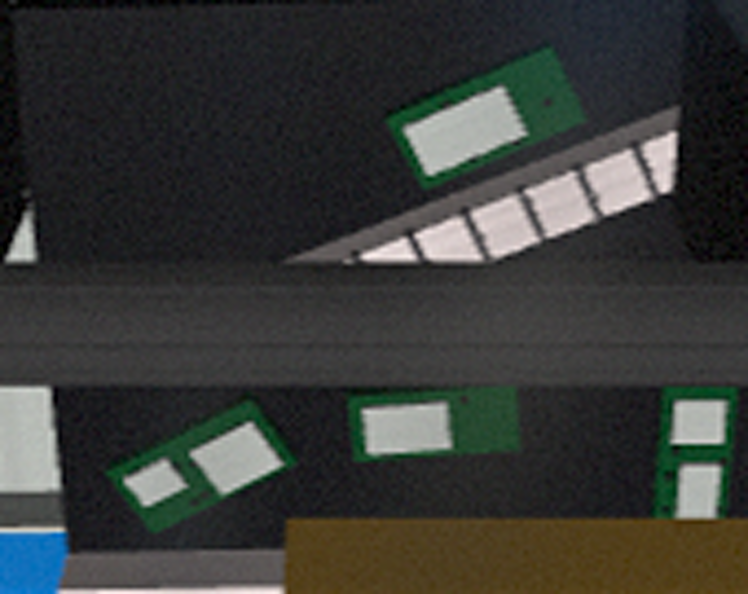

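Run:
```python
import pickle
from h import *
p,im=pickle.load(open("w1.pkl","rb"))
f=lambda x,y:(175+(x+.5)/4.4-.5,215+(y+.5)/4.4-.5)
for n,x,y,z in [("p4",387,120,62),("p4",550,47,62),("p4",586,117,62),("p4",425,188,62),
("pB",107,473,62),("pB",250,400,62),("pB",296,462,62),("pB",155,532,62),
("pM",348,397,62),("pM",518,388,62),("pM",522,450,62),("pM",357,462,62),
("pA",662,388,62),("pA",739,388,62),("pA",654,518,62),
("bar front top",350,263,75),("bar front top",680,130,75),("bar back top",495,262,75),("bar back top",675,190,75),("bar front bottom",283,263,60),("bfb",680,107,60),
("edge -y",16,30,60),("edge -y",38,262,60),("edge -y",68,548,60),("rail foot",150,550,60),("rail foot",282,550,60),("railtop",62,588,78),("railtop",282,588,78)]:
    print(n,at(p,*f(x,y),z).round(1))
for n,x,y,z in [("front edge",280,334,60),("front edge",515,329,60),("front edge",600,330,60)]:
    print(n,at(p,(x+.5)*.64-.5,(y+.5)*.64-.5,z).round(1))
```

```text
p4 [474.5 -24.7]
p4 [449.2  29.1]
p4 [474.9  41.6]
p4 [500.4 -12.2]
pB [ 615.  -129.3]
pB [584.5 -75.5]
pB [611.7 -60. ]
pB [ 641.9 -113.5]
pM [584.  -40.4]
pM [581.5  20.4]
pM [608.2  22.2]
pM [612.2 -37.8]
pA [582.7  71.8]
pA [583.3  99.2]
pA [639.6  71.4]
bar front top [520.6 -38.1]
bar front top [473.6  69.9]
bar back top [521.3  10.4]
bar back top [495.5  69.3]
bar front bottom [529.7 -61.7]
bfb [473.   73.3]
edge -y [ 440.  -145.9]
edge -y [ 527.4 -146.8]
edge -y [ 650.4 -147. ]
rail foot [ 652.  -116.3]
rail foot [653.1 -66.8]
railtop [ 651.3 -145.7]
railtop [653.1 -66. ]
front edge [ 427.9 -143.7]
front edge [428.   71.5]
front edge [430.8 149.1]
```

```bash
python3 shot.py wrist w2; python3 shot.py scene sc2; python3 shot.py side sd2
python3 - <<'E'
import pickle
from h import *
a,ia=pickle.load(open("w1.pkl","rb"));b,ib=pickle.load(open("w2.pkl","rb"))
print(b["pose"].round(3)); print(cv2.absdiff(ia,ib).mean(), cv2.phaseCorrelate(ia[215:350,175:345].mean(2),ib[215:350,175:345].mean(2)))
p,im=pickle.load(open("sc2.pkl","rb"))
c=im[130:250,170:330];cv2.imwrite("pics/sc2c.png",cv2.resize(c,None,fx=5,fy=5,interpolation=cv2.INTER_CUBIC))
p,im=pickle.load(open("sd2.pkl","rb"))
c=im[130:290,155:345];cv2.imwrite("pics/sd2c.png",cv2.resize(c,None,fx=4,fy=3.7,interpolation=cv2.INTER_CUBIC))
E
```

```text
1.9167 [350.1 -32.  299.7] [1.7997e+02 1.0000e-02 8.8630e+01] [0.2 0.7 0.2] 91.3 [ -7.  -5. 105.  -0.  80. -96.]
1.9667 [349.5 -30.7 299.4] [-1.7997e+02 -4.0000e-02  8.8750e+01] [-0.1  0.5 -0.5] 91.0 [ -7.  -5. 105.   0.  80. -96.]
2.0167 [349.3 -29.8 299.2] [-1.7995e+02 -5.0000e-02  8.8870e+01] [-0.3  0.3 -0.5] 91.1 [ -7.  -5. 105.   0.  80. -96.]
[[ 2.40000e-02  9.54000e-01  2.97000e-01  2.65037e+02]
 [ 1.00000e+00 -2.30000e-02 -7.00000e-03 -2.95840e+01]
 [ 0.00000e+00  2.97000e-01 -9.55000e-01  4.69966e+02]
 [ 0.00000e+00  0.00000e+00  0.00000e+00  1.00000e+00]]
6.52614508734809 ((-1.4452394107525919, 1.3870485333127789), 1.0199964629559193)
```

View pics/sc2c.png

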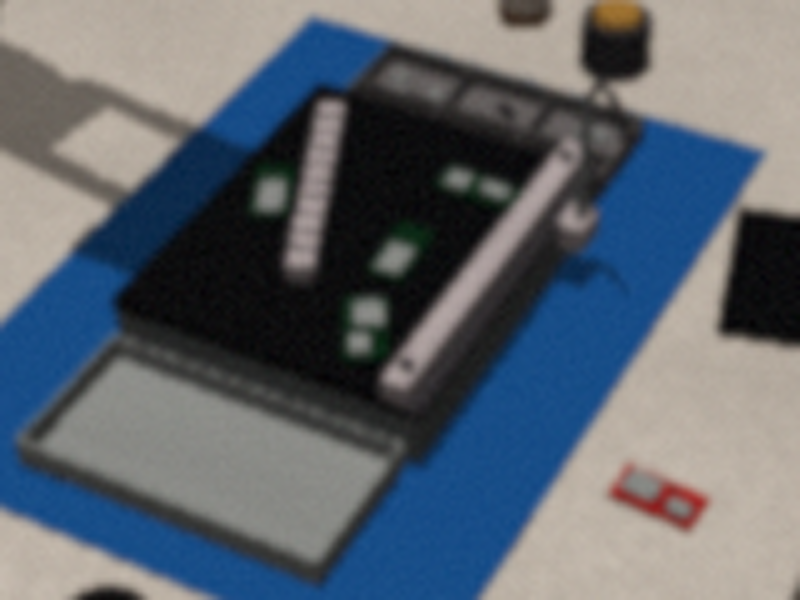

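View pics/w2.png

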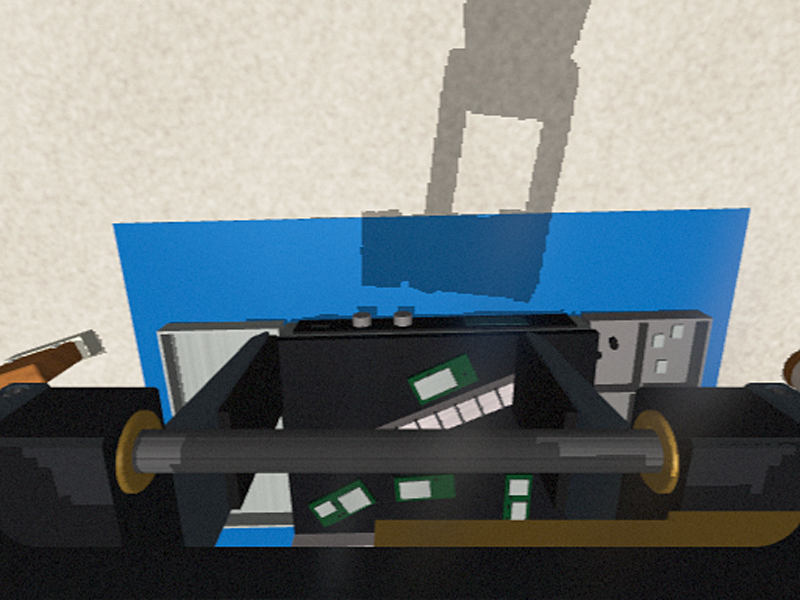

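Run:
```python
import pickle
from h import *
p,im=pickle.load(open("sc2.pkl","rb"))
f=lambda x,y:(170+(x+.5)/5-.5,130+(y+.5)/5-.5)
for n,x,y,z in [("pre front -y",120,305,60),("pre front+y",322,88,60),("rail f -y",382,382,78),("rail b -y",412,395,78),("rail b +y",583,145,78),("tray ff",18,440,28),("tray rf",322,575,28),("tray rear near",408,440,28),("p4",272,192,63),("p",478,183,63),("p",400,252,63),("p",368,325,63),("bar end+y",333,97,75),("bar end-y",300,268,75)]:
    print(n,at(p,*f(x,y),z).round(1))
p,im=pickle.load(open("w2.pkl","rb"))
for n,x,y,z in [("front edge -y",277,336,60),("front edge +y",598,331,60),("side edge",294,530,60),("tray outer front far",160,328,28),("tray front near",286,322,28),("box",583,316,28),("box far",714,314,28),("mat l",116,224,0),("mat r",749,209,0)]:
    print(n,at(p,(x+.5)*.64-.5,(y+.5)*.64-.5,z).round(1))
p=cam("side")
print([np.round(proj(p,q),1) for q in [(430,-149,60),(430,151,60),(670,-149,60)]])
```

```text
pre front -y [ 443.5 -150.2]
pre front+y [439.4 147.1]
rail f -y [ 656.6 -148.7]
rail b -y [ 680.3 -150.4]
rail b +y [669.  153.6]
tray ff [ 436.8 -270.1]
tray rf [ 682.  -277.4]
tray rear near [ 674.5 -145.9]
p4 [475.3   8.1]
p [609.9  90.8]
p [595.3  -8.9]
p [612.8 -89.4]
bar end+y [464.2 122.5]
bar end-y [546.6 -70.2]
front edge -y [ 428.1 -143.4]
front edge +y [430.3 150.2]
side edge [ 647.5 -147.1]
tray outer front far [ 429.6 -266.4]
tray front near [ 426.4 -142.1]
box [427.1 148.1]
box far [428.2 275.4]
mat l [ 330.7 -305.8]
mat r [331.  310.1]
[array([223.6, 251.3]), array([157.4, 190.4]), array([284.3, 202.2])]
```

View pics/sd2c.png

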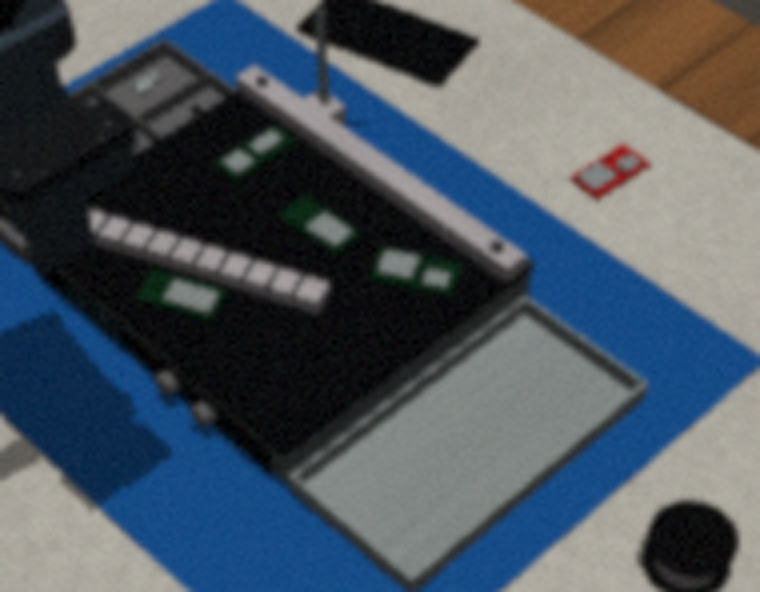

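{"op": "drive_tool", "data": {"motion": [[[0.007, -0.025, -0.005], [0, 0, -0.0717]], [[0.007, -0.025, -0.005], [0, 0, -0.0717]], [[0.007, -0.025, -0.005], [0, 0, -0.0717]], [[0.007, -0.025, -0.005], [0, 0, -0.0717]], [[0.007, -0.025, -0.005], [0, 0, -0.0717]], [[0.007, -0.025, -0.005], [0, 0, -0.0717]], [[0.007, -0.025, -0.005], [0, 0, -0.0717]], [[0.007, -0.025, -0.005], [0, 0, -0.0717]], [[0.007, -0.025, -0.005], [0, 0, -0.0717]], [[0.007, -0.025, -0.005], [0, 0, -0.0717]]]}}

```text
time_s: 2.9
ee_pos: [420.4, -279.4, 249.0]
ee_rot: [-180.0, -0.0, 47.8]
force: [0.2, 0.1, -0.1]
gripper_width: 91.1
```

{"op": "drive_tool", "data": {"motion": [[[0.007, -0.025, -0.005], [0, 0, -0.0717]], [[0.007, -0.025, -0.005], [0, 0, -0.0717]], [[0.007, -0.025, -0.005], [0, 0, -0.0717]], [[0.007, -0.025, -0.005], [0, 0, -0.0717]], [[0.007, -0.025, -0.005], [0, 0, -0.0717]], [[0.007, -0.025, -0.005], [0, 0, -0.0717]], [[0.007, -0.025, -0.005], [0, 0, -0.0717]], [[0.007, -0.025, -0.005], [0, 0, -0.0717]], [[0, 0, 0], [0, 0, 0]], [[0, 0, 0], [0, 0, 0]]]}}

```text
time_s: 3.73
ee_pos: [476.6, -478.8, 208.0]
ee_rot: [-179.8, 0.0, 15.1]
force: [-0.2, -0.4, 0.4]
gripper_width: 91.5
```

```bash
python3 shot.py wrist w3
```

```text
3.7333 [ 476.6 -478.8  208. ] [-1.7985e+02  5.0000e-02  1.5130e+01] [-0.2 -0.4  0.4] 91.5 [-46.  28.  75.   0.  77. -61.]
```

View pics/w3.png

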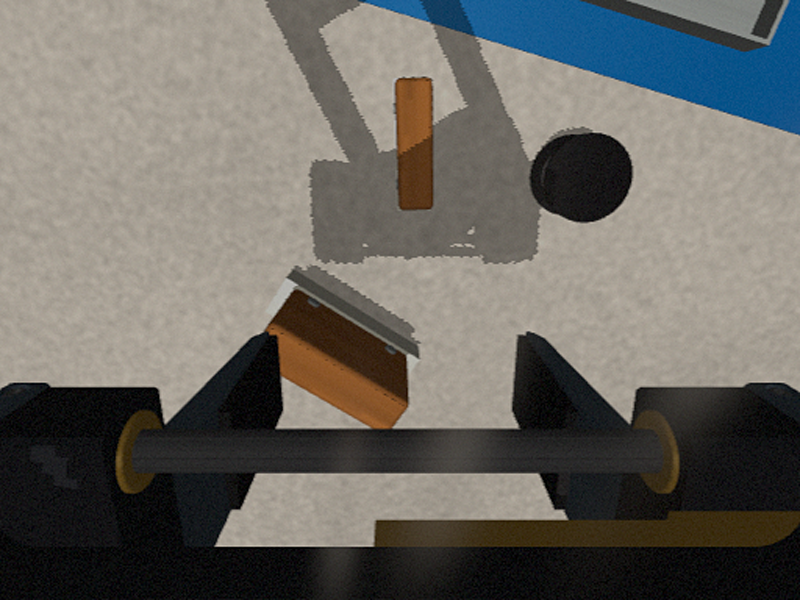

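Run:
```python
import pickle
from h import *
p,im=pickle.load(open("w3.pkl","rb"))
g=lambda x,y,z:at(p,(x+.5)*.64-.5,(y+.5)*.64-.5,z)
q=[g(x,y,78) for x,y in [(396,78),(432,77),(433,209),(399,210)]]
q=np.array(q);print(q.round(1),q.mean(0)); 
d=(q[0]+q[1])/2-(q[2]+q[3])/2;print(np.linalg.norm(d),np.degrees(np.arctan2(d[1],d[0])),np.linalg.norm((q[0]+q[3])/2-(q[1]+q[2])/2))
print("big base",[g(x,y,0).round(0) for x,y in [(418,357),(292,270),(266,330)]],"tray corner",g(771,45,28),"reel",g(592,177,40))
```

```text
[[ 443.5 -360. ]
 [ 463.3 -354.1]
 [ 485.  -426. ]
 [ 464.9 -432.1]] [ 464.1893162  -393.04535188]
75.07477236962522 106.65315956938387 20.85718702500215
big base [array([ 516., -557.]), array([ 397., -510.]), array([ 386., -567.])] tray corner [ 674.38704664 -270.39443358] reel [ 587.81659496 -380.40748848]
```

{"op": "drive_tool", "data": {"motion": [[[-0.0023, 0.0174, -0.02], [0, 0, 0.0058]], [[-0.0023, 0.0174, -0.02], [0, 0, 0.0058]], [[-0.0023, 0.0174, -0.02], [0, 0, 0.0058]], [[-0.0023, 0.0174, -0.02], [0, 0, 0.0058]], [[-0.0023, 0.0174, -0.02], [0, 0, 0.0058]], [[0, 0, -0.02], [0, 0, 0]], [[0, 0, -0.02], [0, 0, 0]], [[0, 0, -0.018], [0, 0, 0]], [[0, 0, -0.013], [0, 0, 0]], [[0, 0, -0.0075], [0, 0, 0]]]}}

```text
time_s: 4.62
ee_pos: [463.7, -390.5, 30.2]
ee_rot: [-179.9, 0.1, 16.8]
force: [0.8, 0.2, 0.1]
gripper_width: 91.2
```

{"op": "drive_tool", "data": {"motion": [[[0, 0, 0], [0, 0, 0]], [[0, 0, 0], [0, 0, 0]], [[0, 0, 0], [0, 0, 0]], [[0, 0, 0], [0, 0, 0]], [[0, 0, 0], [0, 0, 0]], [[0, 0, 0], [0, 0, 0]], [[0, 0, 0], [0, 0, 0]], [[0, 0, 0], [0, 0, 0]], [[0, 0, 0], [0, 0, 0]], [[0, 0, 0], [0, 0, 0]]], "claw": 0, "force": 45}}

```text
time_s: 5.45
ee_pos: [464.1, -393.0, 31.0]
ee_rot: [-180.0, -0.0, 16.7]
force: [-0.5, -0.3, -0.1]
gripper_width: 27.6
```

```bash
python3 shot.py wrist w4
```

```text
5.45 [ 464.1 -393.    31. ] [-180.     -0.     16.66] [-0.5 -0.3 -0.1] 27.6 [-41.  31.  99.   0.  51. -58.]
```

View pics/w4.png

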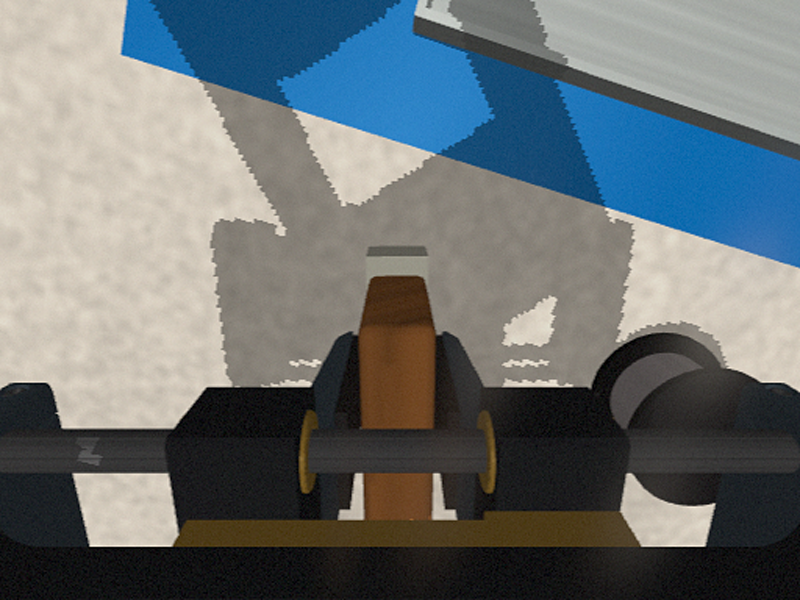

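{"op": "drive_tool", "data": {"motion": [[[0, 0, 0], [0, 0, 0]], [[0, 0, 0], [0, 0, 0]], [[0, 0, 0], [0, 0, 0]], [[0, 0, 0.03], [0, 0, 0]], [[0, 0, 0.03], [0, 0, 0]], [[0, 0, 0.03], [0, 0, 0]], [[0.009, 0.033, 0.01], [0, 0, 0.08]], [[0.009, 0.033, 0.01], [0, 0, 0.08]], [[0.009, 0.033, 0.01], [0, 0, 0.08]], [[0.009, 0.033, 0.01], [0, 0, 0.08]]]}}

```text
time_s: 6.33
ee_pos: [499.8, -259.6, 161.2]
ee_rot: [-180.0, 0.0, 35.2]
force: [0.9, 0.5, -1.8]
gripper_width: 21.7
```

{"op": "drive_tool", "data": {"motion": [[[0.0087, 0.0325, 0], [0, 0, 0.08]], [[0.0087, 0.0325, 0], [0, 0, 0.08]], [[0.0087, 0.0325, 0], [0, 0, 0.08]], [[0.0087, 0.0325, 0], [0, 0, 0.08]], [[0.0087, 0.0325, 0], [0, 0, 0.08]], [[0.0087, 0.0325, 0], [0, 0, 0.08]], [[0.0087, 0.0325, 0], [0, 0, 0.08]], [[0.0087, 0.0325, 0], [0, 0, 0.08]], [[0.0087, 0.0325, 0], [0, 0, 0.08]], [[0.0087, 0.0325, 0], [0, 0, 0.08]]]}}

```text
time_s: 7.17
ee_pos: [586.9, 65.7, 160.6]
ee_rot: [-180.0, 0.0, 81.1]
force: [-0.1, -0.9, -1.7]
gripper_width: 22.1
```

{"op": "drive_tool", "data": {"motion": [[[0.0085, 0.031, 0], [0, 0, 0.08]], [[0.0085, 0.031, 0], [0, 0, 0.08]], [[0, 0, 0], [0, 0, 0]], [[0, 0, -0.02], [0, 0, 0]], [[0, 0, -0.02], [0, 0, 0]], [[0, 0, -0.015], [0, 0, 0]], [[0, 0, -0.009], [0, 0, 0]], [[0, 0, 0], [0, 0, 0]], [[0, 0, 0], [0, 0, 0]], [[0, 0, 0], [0, 0, 0]]]}}

```text
time_s: 8.0
ee_pos: [604.8, 125.9, 97.9]
ee_rot: [179.9, -0.0, 90.0]
force: [0.4, -0.0, -1.9]
gripper_width: 21.9
```

```bash
python3 shot.py wrist w5;python3 shot.py scene sc5
```

```text
8.0 [604.8 125.9  97.9] [ 1.799e+02 -2.000e-02  8.998e+01] [ 0.4 -0.  -1.9] 21.9 [ 11.  27.  93.   0.  59. -79.]
8.05 [604.9 126.   98.2] [ 1.7987e+02 -3.0000e-02  8.9990e+01] [ 0.   0.4 -1.2] 21.7 [ 11.  27.  93.   0.  59. -79.]
```

View pics/w5.png

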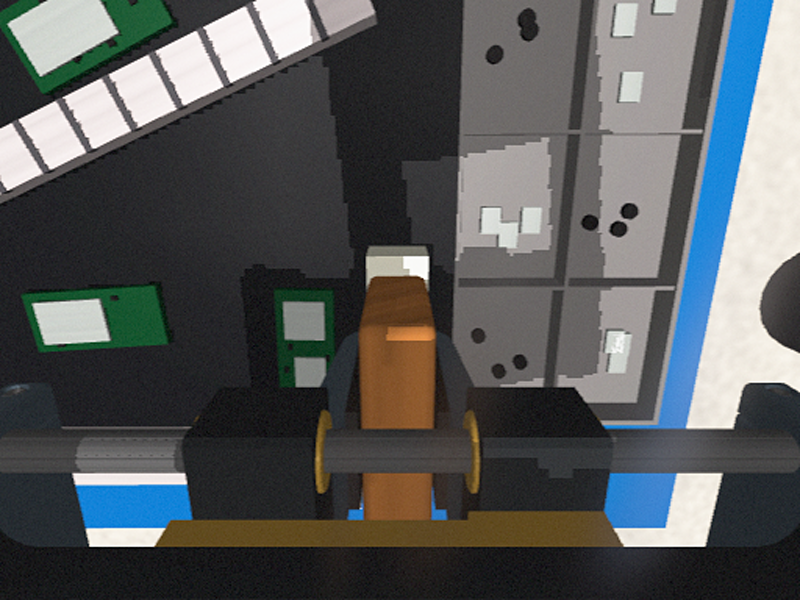

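View pics/sc5.png

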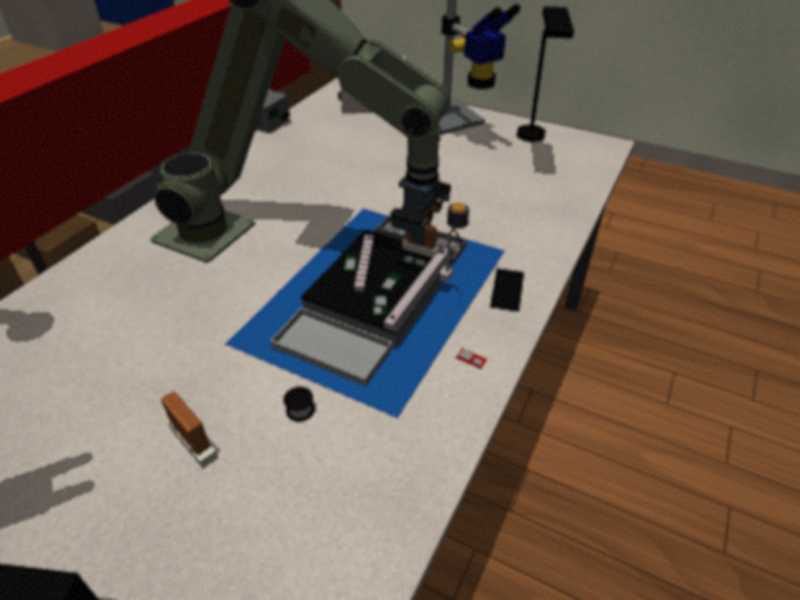

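Run:
```python
import pickle
from h import *
p,im=pickle.load(open("w5.pkl","rb"))
g=lambda x,y,z:at(p,(x+.5)*.64-.5,(y+.5)*.64-.5,z).round(1)
print("pA",g(275,290,62),g(333,290,62)," pM",g(22,296,62),g(157,284,62),g(170,343,62),g(40,351,62))
print("bar+y end back top",g(375,13,75),"front top",g(306,0,75),"back line",g(0,188,75), "edge +y",g(460,150,60),g(453,400,60),"rail foot",g(150,428,60),"blade end top",g(367,249,86.5),g(429,249,86.5),g(367,249,78+7),)
```

```text
pA [581.1  71.9] [581.1  97.8]  pM [583.8 -41.9] [578.2  19.5] [606.6  21.3] [610.6 -39.8]
bar+y end back top [474.5 118.6] front top [470.4  94.4] back line [535.3 -29.5] edge +y [521.2 152.5] [637.6 153.6] rail foot [653.    3.9] blade end top [557.4 114.9] [557.4 138.7] [557.7 114.8]
```

{"op": "drive_tool", "data": {"motion": [[[0, 0, -0.002], [0, 0, 0]], [[0, 0, -0.002], [0, 0, 0]], [[0, 0, -0.0017], [0, 0, 0]], [[0, 0, 0], [0, 0, 0]], [[0, -0.015, 0], [0, 0, 0]], [[0, -0.015, 0], [0, 0, 0]], [[0, -0.015, 0], [0, 0, 0]], [[0, -0.015, 0], [0, 0, 0]], [[0, -0.015, 0], [0, 0, 0]], [[0, -0.015, 0], [0, 0, 0]]]}}

```text
time_s: 8.93
ee_pos: [604.0, 33.9, 91.3]
ee_rot: [-180.0, -0.0, 89.9]
force: [0.2, 1.2, -1.4]
gripper_width: 22.0
```

```bash
python3 shot.py wrist w6
```

```text
8.9333 [604.   33.9  91.3] [-180.     -0.     89.95] [ 0.2  1.2 -1.4] 22.0 [  2.  27.  95.   0.  58. -88.]
```

View pics/w6.png

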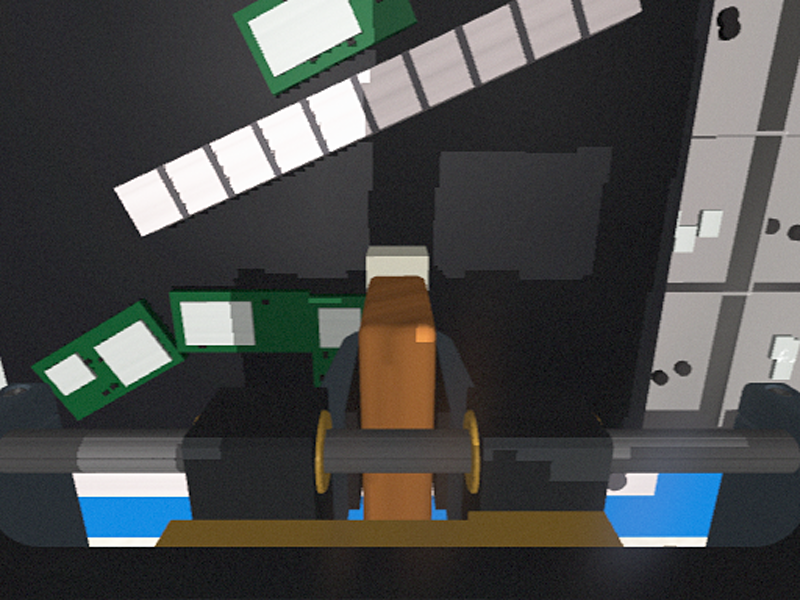

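{"op": "drive_tool", "data": {"motion": [[[0, -0.015, 0], [0, 0, 0]], [[0, -0.015, 0], [0, 0, 0]], [[0, -0.015, 0], [0, 0, 0]], [[0, -0.015, 0], [0, 0, 0]], [[0, -0.015, 0], [0, 0, 0]], [[0, -0.015, 0], [0, 0, 0]], [[-0.0003, -0.015, 0], [0, 0, 0]], [[-0.0003, -0.015, 0], [0, 0, 0]], [[-0.0003, -0.015, 0], [0, 0, 0]], [[-0.0003, -0.015, 0], [0, 0, 0]]]}}

```text
time_s: 9.82
ee_pos: [602.8, -115.6, 91.2]
ee_rot: [-180.0, -0.0, 90.0]
force: [-0.0, -0.2, -1.6]
gripper_width: 21.7
```

```bash
python3 shot.py wrist w7
```

```text
9.8167 [ 602.8 -115.6   91.2] [-180.   -0.   90.] [-0.  -0.2 -1.6] 21.7 [ -12.   27.   94.   -0.   59. -102.]
```

View pics/w7.png

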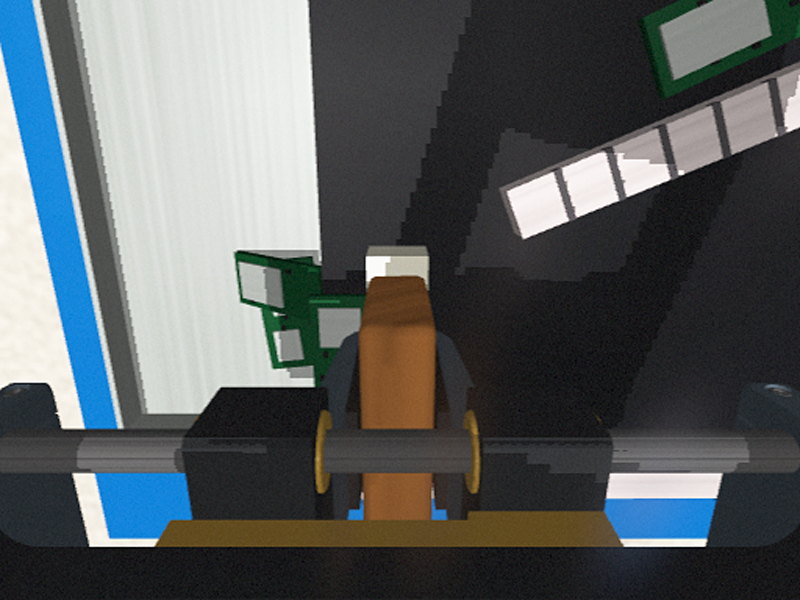

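{"op": "drive_tool", "data": {"motion": [[[0, -0.0125, 0], [0, 0, 0]], [[0, -0.0125, 0], [0, 0, 0]], [[0, -0.0125, 0], [0, 0, 0]], [[0, -0.0125, 0], [0, 0, 0]], [[0, -0.0125, 0], [0, 0, 0]], [[0, 0, 0], [0, 0, 0]], [[0, 0, 0], [0, 0, 0]], [[0, 0, 0.01], [0, 0, 0]], [[0, 0, 0.025], [0, 0, 0]], [[0, 0, 0.025], [0, 0, 0]]]}}

```text
time_s: 10.7
ee_pos: [602.2, -175.5, 151.5]
ee_rot: [-179.8, -0.1, 90.1]
force: [0.9, 0.5, -1.8]
gripper_width: 21.7
```

```bash
python3 shot.py wrist w8
```

```text
10.7 [ 602.2 -175.5  151.5] [-1.7985e+02 -8.0000e-02  9.0050e+01] [ 0.9  0.5 -1.8] 21.7 [ -17.   25.   88.    0.   67. -107.]
```

View pics/w8.png

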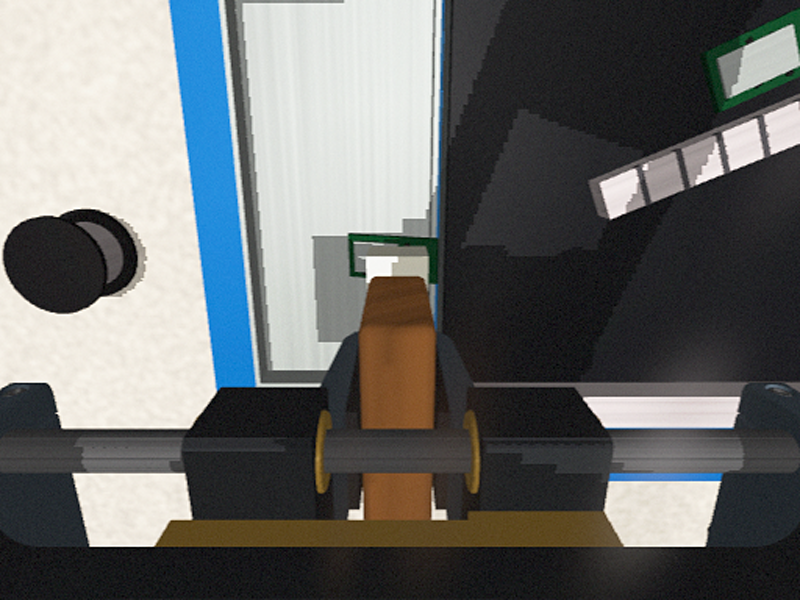

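{"op": "drive_tool", "data": {"motion": [[[-0.0171, 0.0224, 0], [0, 0, 0.0398]], [[-0.0171, 0.0224, 0], [0, 0, 0.0398]], [[-0.0171, 0.0224, 0], [0, 0, 0.0398]], [[-0.0171, 0.0224, 0], [0, 0, 0.0398]], [[-0.0171, 0.0224, 0], [0, 0, 0.0398]], [[-0.0171, 0.0224, 0], [0, 0, 0.0398]], [[-0.0171, 0.0224, 0], [0, 0, 0.0398]], [[-0.0171, 0.0224, 0], [0, 0, 0.0398]], [[-0.0171, 0.0224, 0], [0, 0, 0.0398]], [[-0.0171, 0.0224, 0], [0, 0, 0.0398]]]}}

```text
time_s: 11.58
ee_pos: [430.9, 49.0, 152.0]
ee_rot: [179.9, -0.0, 113.0]
force: [-0.4, 0.2, -1.1]
gripper_width: 21.9
```

{"op": "drive_tool", "data": {"motion": [[[0, 0, 0], [0, 0, 0]], [[0, 0, 0], [0, 0, 0]], [[0, 0, -0.02], [0, 0, 0]], [[0, 0, -0.02], [0, 0, 0]], [[0, 0, -0.01], [0, 0, 0]], [[0, 0, 0], [0, 0, 0]], [[0, 0, 0], [0, 0, 0]], [[0, 0, 0], [0, 0, 0]], [[0, 0, 0], [0, 0, 0]], [[0, 0, 0], [0, 0, 0]]]}}

```text
time_s: 12.42
ee_pos: [432.7, 47.4, 102.1]
ee_rot: [179.9, 0.0, 112.8]
force: [-0.3, -0.7, -1.1]
gripper_width: 21.8
```

```bash
python3 shot.py wrist w9; python3 shot.py side sd9
python3 - <<'E'
import pickle
from h import *
p,im=pickle.load(open("sd9.pkl","rb"))
c=im[120:300,145:355];cv2.imwrite("pics/sd9c.png",cv2.resize(c,None,fx=3.5,fy=3.3,interpolation=cv2.INTER_CUBIC))
E
```

```text
12.4167 [432.7  47.4 102.1] [1.7989e+02 3.0000e-02 1.1279e+02] [-0.3 -0.7 -1.1] 21.8 [   5.   12.  117.    0.   51. -108.]
12.4667 [432.5  47.5 102. ] [1.7991e+02 3.0000e-02 1.1280e+02] [ 0.1  0.7 -1.5] 21.7 [   5.   12.  117.    0.   51. -108.]
```

View pics/w9.png

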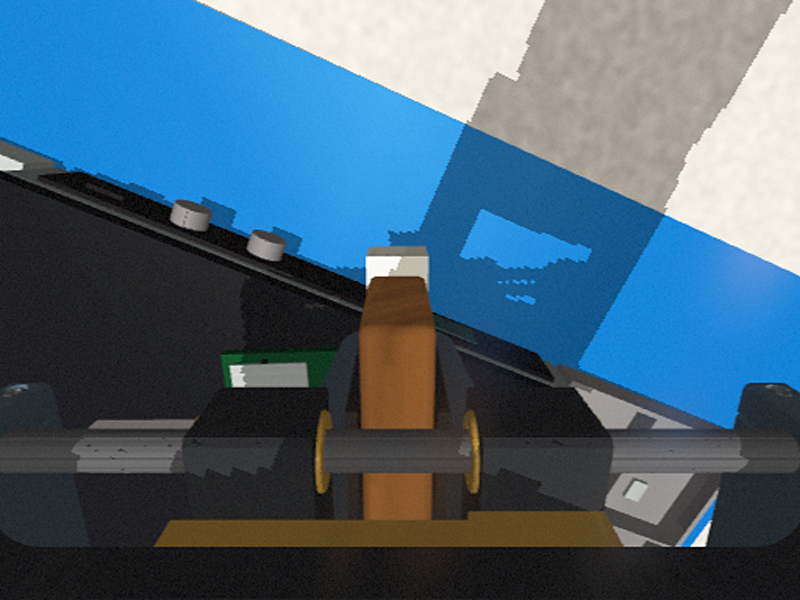

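View pics/sd9c.png

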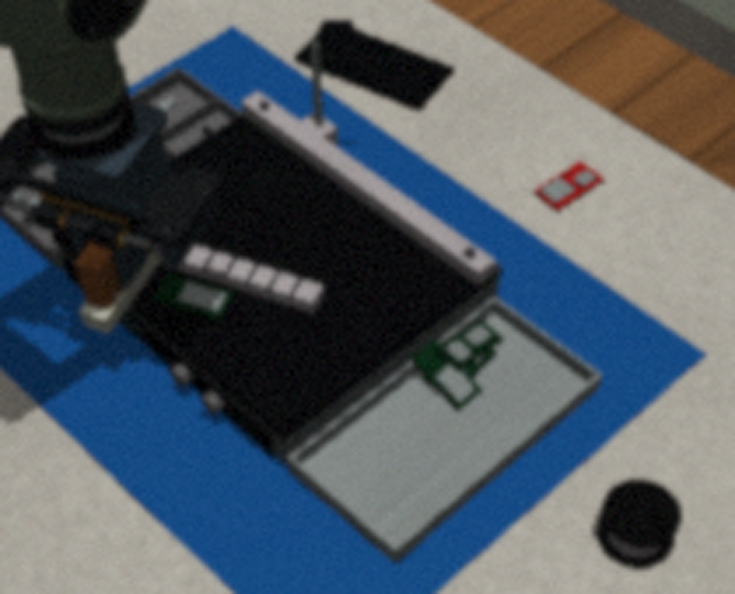

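{"op": "drive_tool", "data": {"motion": [[[0, 0, -0.005], [0, 0, 0]], [[0, 0, -0.003], [0, 0, 0]], [[0, 0, -0.002], [0, 0, 0]], [[0, 0, 0], [0, 0, 0]], [[0.0058, -0.0138, 0], [0, 0, 0]], [[0.0058, -0.0138, 0], [0, 0, 0]], [[0.0058, -0.0138, 0], [0, 0, 0]], [[0.0058, -0.0138, 0], [0, 0, 0]], [[0.0058, -0.0138, 0], [0, 0, 0]], [[0.0058, -0.0138, 0], [0, 0, 0]]]}}

```text
time_s: 13.35
ee_pos: [466.8, -35.9, 91.0]
ee_rot: [-180.0, -0.0, 112.8]
force: [-0.8, 0.2, -1.5]
gripper_width: 22.1
```

```bash
python3 shot.py wrist w10; python3 shot.py side sd10
python3 - <<'E'
import pickle
from h import *
p,im=pickle.load(open("sd10.pkl","rb"))
c=im[120:300,145:355];cv2.imwrite("pics/sd10c.png",cv2.resize(c,None,fx=3.5,fy=3.3,interpolation=cv2.INTER_CUBIC))
E
```

```text
13.35 [466.8 -35.9  91. ] [-1.7998e+02 -2.0000e-02  1.1281e+02] [-0.8  0.2 -1.5] 22.1 [  -6.   16.  113.    0.   51. -119.]
13.4 [468.5 -38.   91.2] [1.7994e+02 1.3000e-01 1.1279e+02] [ 1.8 -2.5 -2. ] 22.0 [  -6.   16.  113.   -0.   51. -119.]
```

View pics/w10.png

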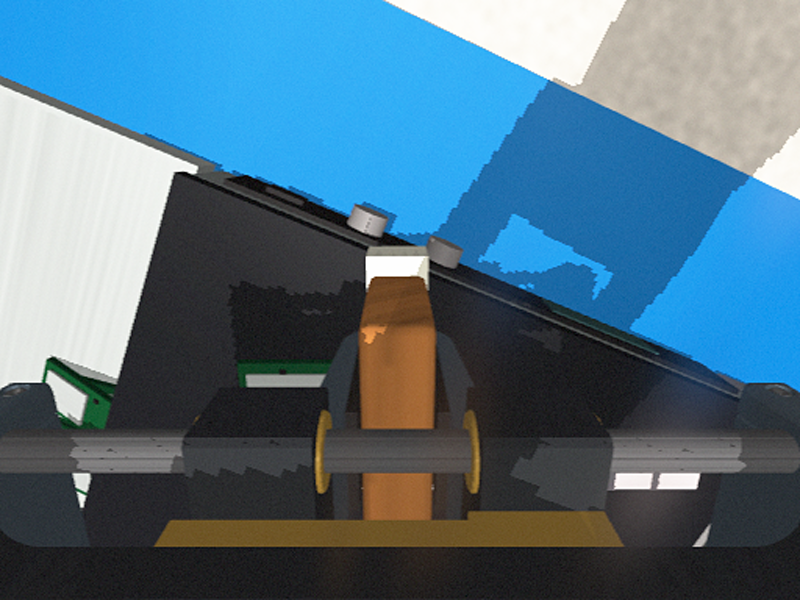

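View pics/sd10c.png

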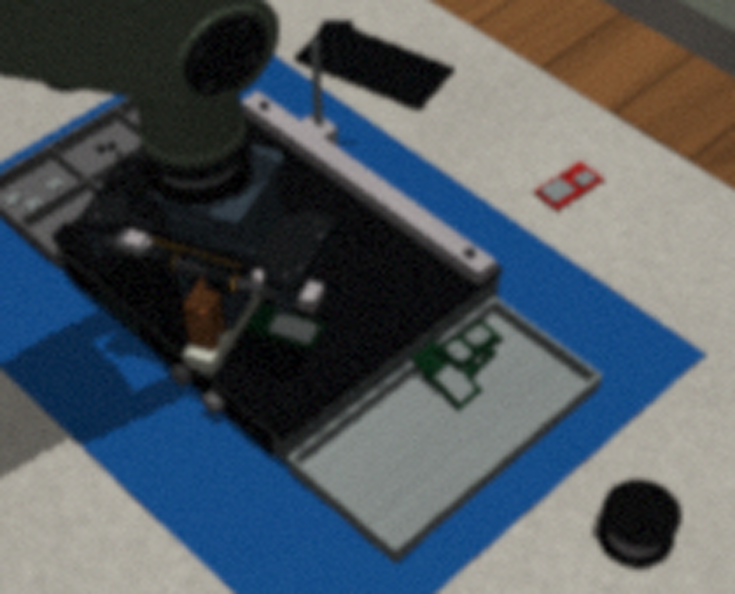

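{"op": "drive_tool", "data": {"motion": [[[0.0058, -0.0138, 0], [0, 0, 0]], [[0.0058, -0.0138, 0], [0, 0, 0]], [[0.0058, -0.0138, 0], [0, 0, 0]], [[0.0058, -0.0138, 0], [0, 0, 0]], [[0.0058, -0.0138, 0], [0, 0, 0]], [[0.0058, -0.0138, 0], [0, 0, 0]], [[0.0058, -0.0138, 0], [0, 0, 0]], [[0.0058, -0.0138, 0], [0, 0, 0]], [[0.0058, -0.0138, 0], [0, 0, 0]], [[0.0058, -0.0138, 0], [0, 0, 0]]]}}

```text
time_s: 14.28
ee_pos: [525.2, -174.6, 91.2]
ee_rot: [-180.0, -0.0, 112.8]
force: [0.4, 0.3, -1.0]
gripper_width: 21.7
```

{"op": "drive_tool", "data": {"motion": [[[0, -0.004, 0], [0, 0, 0]], [[0, 0, 0], [0, 0, 0]], [[0, 0, 0.01], [0, 0, 0]], [[0, 0, 0.025], [0, 0, 0]], [[0, 0, 0.025], [0, 0, 0]], [[0, 0, 0], [0, 0, -0.1]], [[0, 0, 0], [0, 0, -0.12]], [[0, 0, 0], [0, 0, -0.12]], [[0, 0, 0], [0, 0, -0.12]], [[0, 0, 0], [0, 0, -0.12]]]}}

```text
time_s: 15.12
ee_pos: [524.3, -176.3, 152.2]
ee_rot: [180.0, -0.0, 79.3]
force: [-0.7, -0.4, -2.1]
gripper_width: 22.1
```

```bash
python3 shot.py wrist w11; python3 shot.py side sd11
python3 - <<'E'
import pickle
from h import *
p,im=pickle.load(open("sd11.pkl","rb"))
c=im[120:300,145:355];cv2.imwrite("pics/sd11c.png",cv2.resize(c,None,fx=3.5,fy=3.3,interpolation=cv2.INTER_CUBIC))
E
```

```text
15.1167 [ 524.3 -176.3  152.2] [ 1.7999e+02 -2.0000e-02  7.9290e+01] [-0.7 -0.4 -2.1] 22.1 [-20.  19.  98.   0.  63. -99.]
15.1667 [ 524.3 -176.3  152.1] [ 1.800e+02 -3.000e-02  7.907e+01] [ 0.3 -0.5 -1.3] 21.8 [-20.  19.  98.   0.  63. -99.]
```

View pics/w11.png

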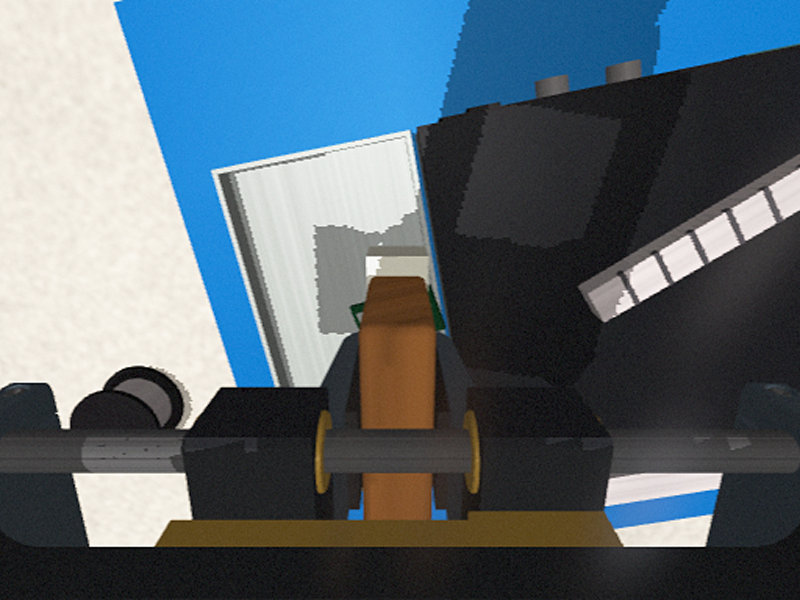

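View pics/sd11c.png

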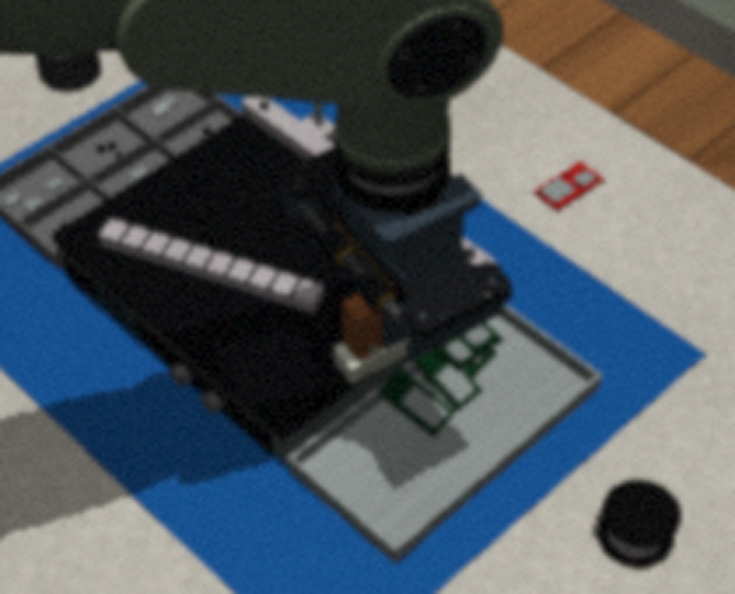

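{"op": "drive_tool", "data": {"motion": [[[-0.0052, 0.0186, 0], [0, 0, -0.0991]], [[-0.0052, 0.0186, 0], [0, 0, -0.0991]], [[-0.0052, 0.0186, 0], [0, 0, -0.0991]], [[-0.0052, 0.0186, 0], [0, 0, -0.0991]], [[-0.0052, 0.0186, 0], [0, 0, -0.0991]], [[-0.0052, 0.0186, 0], [0, 0, -0.0991]], [[-0.0052, 0.0186, 0], [0, 0, -0.0991]], [[-0.0052, 0.0186, 0], [0, 0, -0.0991]], [[-0.0052, 0.0186, 0], [0, 0, -0.0991]], [[-0.0052, 0.0186, 0], [0, 0, -0.0991]]]}}

```text
time_s: 16.05
ee_pos: [472.0, 9.9, 151.8]
ee_rot: [-180.0, -0.0, 22.7]
force: [0.3, -0.5, -0.4]
gripper_width: 21.8
```

{"op": "drive_tool", "data": {"motion": [[[0, 0, 0], [0, 0, 0]], [[0, 0, 0], [0, 0, 0]], [[0, 0, -0.02], [0, 0, 0]], [[0, 0, -0.018], [0, 0, 0]], [[0, 0, 0], [0, 0, 0]], [[0, 0, 0], [0, 0, 0]], [[0, 0, 0], [0, 0, 0]], [[0, 0, 0], [0, 0, 0]], [[0, 0, 0], [0, 0, 0]], [[0, 0, 0], [0, 0, 0]]]}}

```text
time_s: 16.88
ee_pos: [473.2, 8.6, 114.0]
ee_rot: [180.0, -0.1, 22.8]
force: [0.3, 0.0, -1.4]
gripper_width: 22.0
```

```bash
python3 shot.py wrist w12; python3 shot.py side sd12
python3 - <<'E'
import pickle
from h import *
p,im=pickle.load(open("sd12.pkl","rb"))
c=im[120:300,145:355];cv2.imwrite("pics/sd12c.png",cv2.resize(c,None,fx=3.5,fy=3.3,interpolation=cv2.INTER_CUBIC))
E
```

```text
16.8833 [473.2   8.6 114. ] [ 1.7996e+02 -9.0000e-02  2.2810e+01] [ 0.3  0.  -1.4] 22.0 [ -0.  15. 111.   0.  54. -23.]
16.9333 [473.1   8.6 113.9] [ 1.7997e+02 -7.0000e-02  2.2810e+01] [ 0.4  0.9 -1.9] 21.5 [ -0.  15. 111.  -0.  54. -23.]
```

View pics/w12.png

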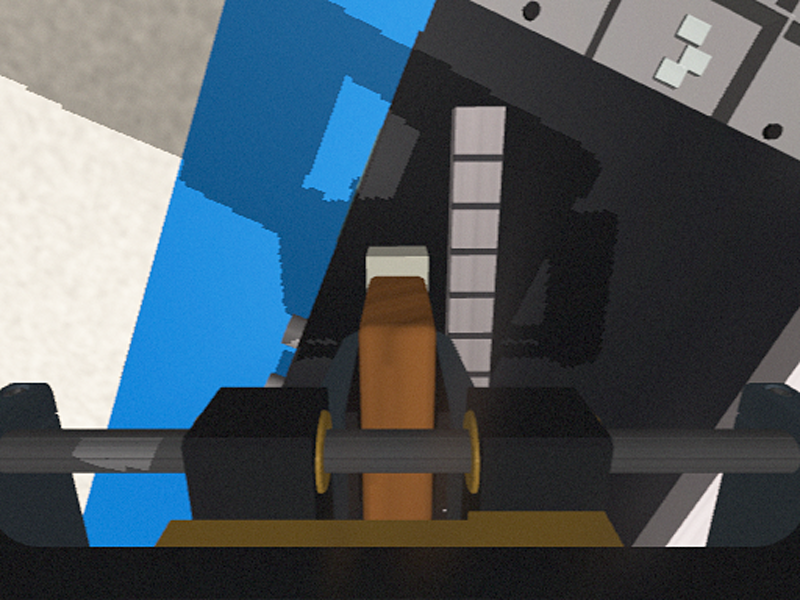

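View pics/sd12c.png

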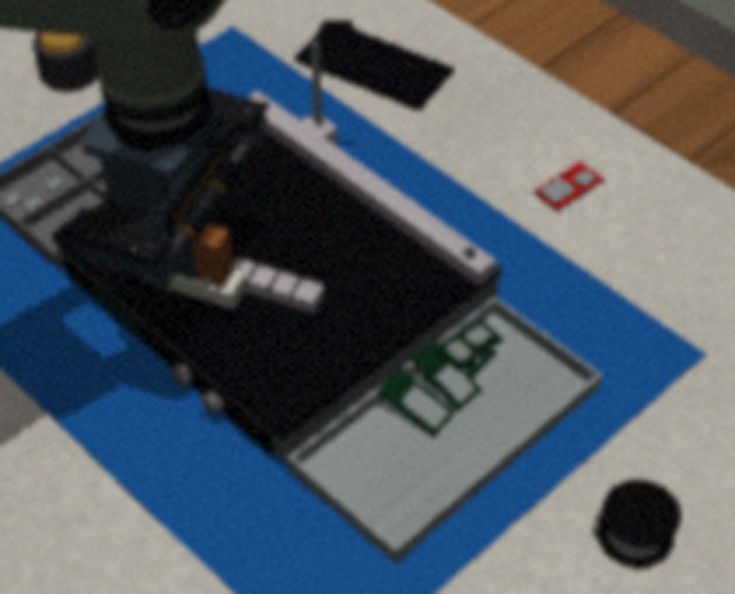

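{"op": "drive_tool", "data": {"motion": [[[0, 0, -0.012], [0, 0, 0]], [[0, 0, -0.007], [0, 0, 0]], [[0, 0, -0.003], [0, 0, 0]], [[0, 0, 0], [0, 0, 0]], [[0.0055, 0.0023, 0], [0, 0, 0]], [[0.0055, 0.0023, 0], [0, 0, 0]], [[0.011, 0, 0], [0, 0, -0.0506]], [[0.011, 0, 0], [0, 0, -0.0506]], [[0.011, 0, 0], [0, 0, -0.0506]], [[0.011, 0, 0], [0, 0, -0.0506]]]}}

```text
time_s: 17.82
ee_pos: [528.2, 13.7, 91.1]
ee_rot: [-180.0, 0.1, 11.1]
force: [-0.7, -1.2, -1.6]
gripper_width: 21.6
```

{"op": "drive_tool", "data": {"motion": [[[0.011, 0, 0], [0, 0, -0.0506]], [[0.011, 0, 0], [0, 0, -0.0506]], [[0.011, 0, 0], [0, 0, -0.0506]], [[0.011, 0, 0], [0, 0, -0.0506]], [[0.01, 0, 0], [0, 0, 0]], [[0.01, 0, 0], [0, 0, 0]], [[0.008, 0, 0], [0, 0, 0]], [[0.006, 0, 0], [0, 0, 0]], [[0, 0, 0], [0, 0, 0]], [[0, 0, 0], [0, 0, 0]]]}}

```text
time_s: 18.65
ee_pos: [606.1, 13.3, 91.2]
ee_rot: [-180.0, -0.0, -0.4]
force: [-0.3, 0.9, -1.0]
gripper_width: 21.7
```

```bash
python3 shot.py wrist w13; python3 shot.py side sd13
python3 - <<'E'
import pickle
from h import *
p,im=pickle.load(open("sd13.pkl","rb"))
c=im[120:300,145:355];cv2.imwrite("pics/sd13c.png",cv2.resize(c,None,fx=3.5,fy=3.3,interpolation=cv2.INTER_CUBIC))
E
```

```text
18.65 [606.1  13.3  91.2] [-1.8e+02 -3.0e-02 -3.8e-01] [-0.3  0.9 -1. ] 21.7 [ 0. 27. 95.  0. 58.  1.]
18.7 [605.7  13.3  91.2] [-1.8e+02 -1.0e-02 -3.9e-01] [-0.5 -0.1 -1.7] 21.7 [ 0. 27. 95.  0. 58.  1.]
```

View pics/w13.png

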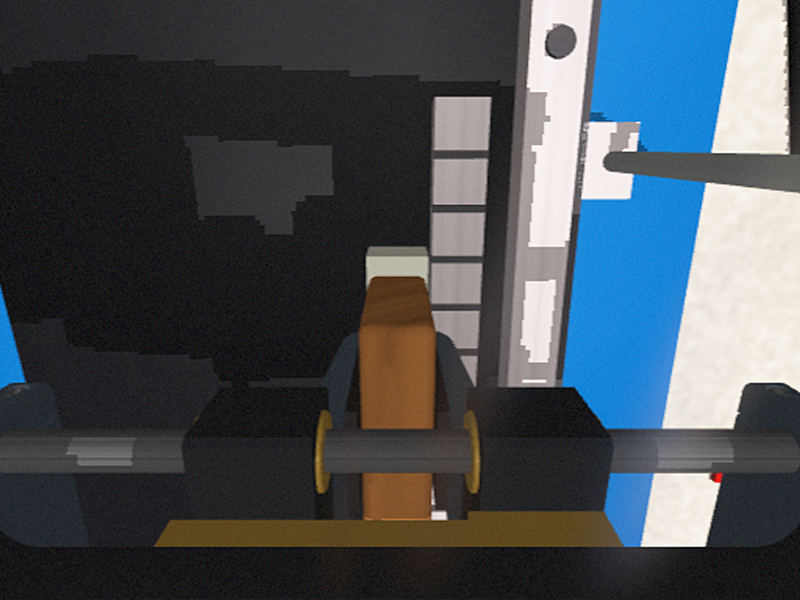

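View pics/sd13c.png

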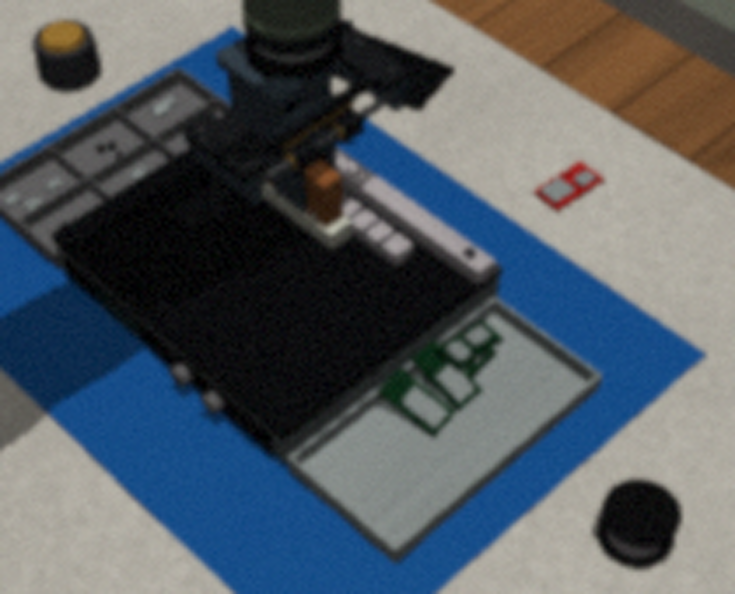

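Run:
```python
import pickle
from h import *
p,im=pickle.load(open("w13.pkl","rb"))
c=im[55:250,260:390];cv2.imwrite("pics/w13c.png",cv2.resize(c,None,fx=4,fy=3,interpolation=cv2.INTER_CUBIC))
g=lambda x,y,z:at(p,(x+.5)*.64-.5,(y+.5)*.64-.5,z).round(1)
print("bar back",g(491,97,75),g(480,320,75),"front",g(433,97,75),"rail foot",g(514,90,60),g(499,380,60),"rail top",g(527,90,78),g(509,380,78),"blade end",g(429,249,80.5))
```

```text
bar back [640.1 115.2] [639.9  29.9] front [619.3 115.4] rail foot [651.7 119.1] [652.8  -5.3] rail top [652.2 117.2] [652.9   3.9] blade end [618.2  60.9]
```

View pics/w13c.png

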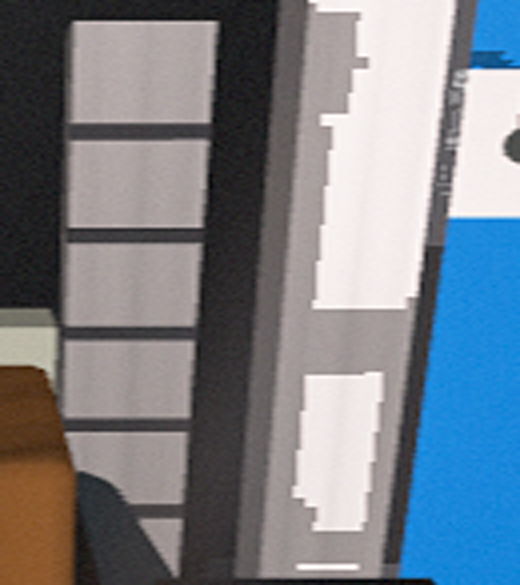

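{"op": "drive_tool", "data": {"motion": [[[0.003, 0, 0], [0, 0, 0]], [[0.003, 0, 0], [0, 0, 0]], [[0.003, 0, 0], [0, 0, 0]], [[0.001, 0, 0], [0, 0, 0]], [[0.0005, 0, 0], [0, 0, 0]], [[0.0005, 0, 0], [0, 0, 0]], [[0.0005, 0, 0], [0, 0, 0]], [[0.0005, 0, 0], [0, 0, 0]], [[0, 0, 0], [0, 0, 0]], [[0, 0, 0], [0, 0, 0]]]}}

```text
time_s: 19.58
ee_pos: [617.8, 13.3, 91.2]
ee_rot: [-180.0, -0.0, -0.4]
force: [-2.0, -0.7, -2.2]
gripper_width: 21.9
```

{"op": "drive_tool", "data": {"motion": [[[0.0004, 0, 0], [0, 0, 0]], [[0.0004, 0, 0], [0, 0, 0]], [[0.0004, 0, 0], [0, 0, 0]], [[0, 0, 0], [0, 0, 0]], [[0, 0, 0], [0, 0, 0]], [[0, 0, 0], [0, 0, 0]], [[0, 0, 0], [0, 0, 0]], [[0, 0, 0], [0, 0, 0]], [[0, 0, 0], [0, 0, 0]], [[0, 0, 0], [0, 0, 0]]]}}

```text
time_s: 20.42
ee_pos: [619.0, 13.3, 91.3]
ee_rot: [-180.0, -0.0, -0.4]
force: [0.2, -1.1, -2.3]
gripper_width: 21.6
```

```bash
python3 shot.py wrist w14
python3 - <<'E'
import pickle
from h import *
p,im=pickle.load(open("w14.pkl","rb"))
c=im[55:250,260:390];cv2.imwrite("pics/w14c.png",cv2.resize(c,None,fx=4,fy=3,interpolation=cv2.INTER_CUBIC))
E
```

```text
20.4167 [619.   13.3  91.3] [-1.8e+02 -2.0e-02 -4.0e-01] [ 0.2 -1.1 -2.3] 21.6 [ 0. 28. 93.  0. 59.  1.]
```

View pics/w14c.png

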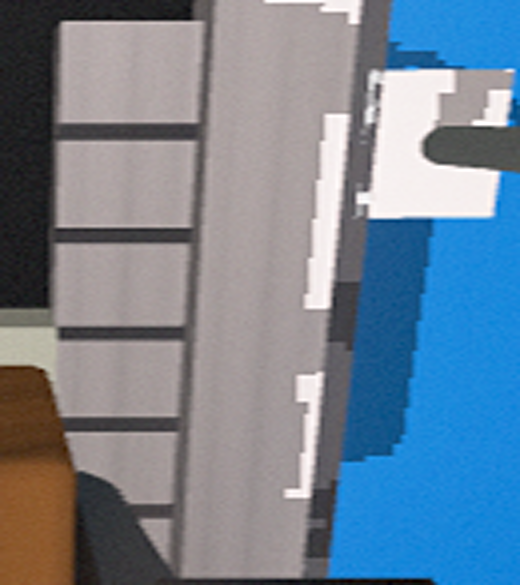

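{"op": "drive_tool", "data": {"motion": [[[0.0003, 0, 0], [0, 0, 0]], [[0.0003, 0, 0], [0, 0, 0]], [[0.0003, 0, 0], [0, 0, 0]], [[0, 0, 0], [0, 0, 0]], [[0, 0, 0], [0, 0, 0]], [[0, 0, 0], [0, 0, 0]], [[0, 0, 0], [0, 0, 0]], [[0, 0, 0], [0, 0, 0]], [[0, 0, 0], [0, 0, 0]], [[0, 0, 0], [0, 0, 0]]]}}

```text
time_s: 21.3
ee_pos: [619.8, 13.3, 91.3]
ee_rot: [-180.0, -0.0, -0.4]
force: [-1.0, 0.2, -0.5]
gripper_width: 22.1
```

{"op": "drive_tool", "data": {"motion": [[[0.0003, 0, 0], [0, 0, 0]], [[0.0003, 0, 0], [0, 0, 0]], [[0.0003, 0, 0], [0, 0, 0]], [[0, 0, 0], [0, 0, 0]], [[0, 0, 0], [0, 0, 0]], [[0, 0, 0], [0, 0, 0]], [[0, 0, 0], [0, 0, 0]], [[0, 0, 0], [0, 0, 0]], [[0, 0, 0], [0, 0, 0]], [[0, 0, 0], [0, 0, 0]]]}}

```text
time_s: 22.13
ee_pos: [620.5, 13.1, 91.1]
ee_rot: [180.0, 0.0, -0.4]
force: [-3.3, -1.5, -1.6]
gripper_width: 22.0
```

```bash
python3 shot.py wrist w15
python3 - <<'E'
import pickle
from h import *
p,im=pickle.load(open("w15.pkl","rb"))
c=im[55:250,260:390];cv2.imwrite("pics/w15c.png",cv2.resize(c,None,fx=4,fy=3,interpolation=cv2.INTER_CUBIC))
E
```

```text
22.1333 [620.5  13.1  91.1] [ 1.7999e+02  2.0000e-02 -3.9000e-01] [-3.3 -1.5 -1.6] 22.0 [ 0. 28. 93. -0. 59.  1.]
```

View pics/w15c.png

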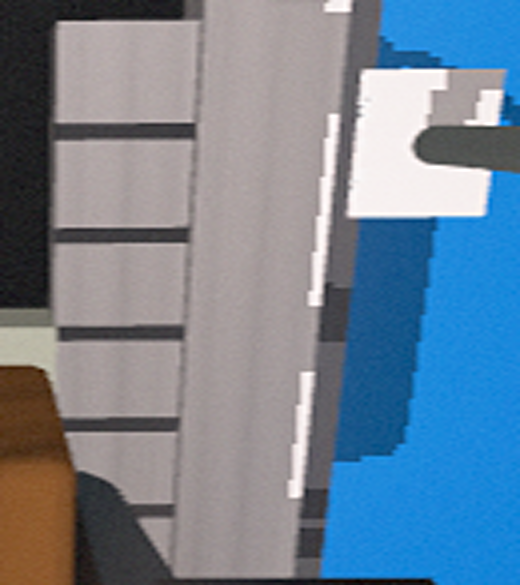

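{"op": "drive_tool", "data": {"motion": [[[0.0003, 0, 0], [0, 0, 0]], [[0.0003, 0, 0], [0, 0, 0]], [[0.0003, 0, 0], [0, 0, 0]], [[0, 0, 0], [0, 0, 0]], [[0, 0, 0], [0, 0, 0]], [[0, 0, 0], [0, 0, 0]], [[0, 0, 0], [0, 0, 0]], [[0, 0, 0], [0, 0, 0]], [[0, 0, 0], [0, 0, 0]], [[0, 0, 0], [0, 0, 0]]]}}

```text
time_s: 23.02
ee_pos: [620.6, 13.1, 91.2]
ee_rot: [180.0, 0.1, -0.4]
force: [-4.5, -0.6, -0.4]
gripper_width: 21.7
```

{"op": "drive_tool", "data": {"motion": [[[0.0005, 0, 0], [0, 0, 0]], [[0.0005, 0, 0], [0, 0, 0]], [[0.0005, 0, 0], [0, 0, 0]], [[0.0005, 0, 0], [0, 0, 0]], [[0, 0, 0], [0, 0, 0]], [[0, 0, 0], [0, 0, 0]], [[0, 0, 0], [0, 0, 0]], [[0, 0, 0], [0, 0, 0]], [[0, 0, 0], [0, 0, 0]], [[0, 0, 0], [0, 0, 0]]]}}

```text
time_s: 23.85
ee_pos: [620.8, 13.2, 91.0]
ee_rot: [180.0, 0.4, -0.4]
force: [-8.5, -1.5, 3.9]
gripper_width: 21.8
```

```bash
python3 shot.py wrist w16; python3 shot.py scene sc16;python3 shot.py side sd16
python3 - <<'E'
import pickle
from h import *
p,im=pickle.load(open("sc16.pkl","rb"))
c=im[130:250,170:330];cv2.imwrite("pics/sc16c.png",cv2.resize(c,None,fx=5,fy=5,interpolation=cv2.INTER_CUBIC))
p,im=pickle.load(open("sd16.pkl","rb"))
c=im[120:300,145:355];cv2.imwrite("pics/sd16c.png",cv2.resize(c,None,fx=3.5,fy=3.3,interpolation=cv2.INTER_CUBIC))
E
```

```text
23.85 [620.8  13.2  91. ] [179.98   0.36  -0.36] [-8.5 -1.5  3.9] 21.8 [ 0. 28. 93. -0. 59.  1.]
23.9 [620.8  13.2  91. ] [179.98   0.36  -0.35] [-10.5  -1.7   3.7] 21.8 [ 0. 28. 93. -0. 59.  1.]
23.95 [620.8  13.1  91. ] [179.98   0.36  -0.35] [-8.8 -1.8  2.6] 21.8 [ 0. 28. 93. -0. 59.  1.]
```

View pics/w16.png

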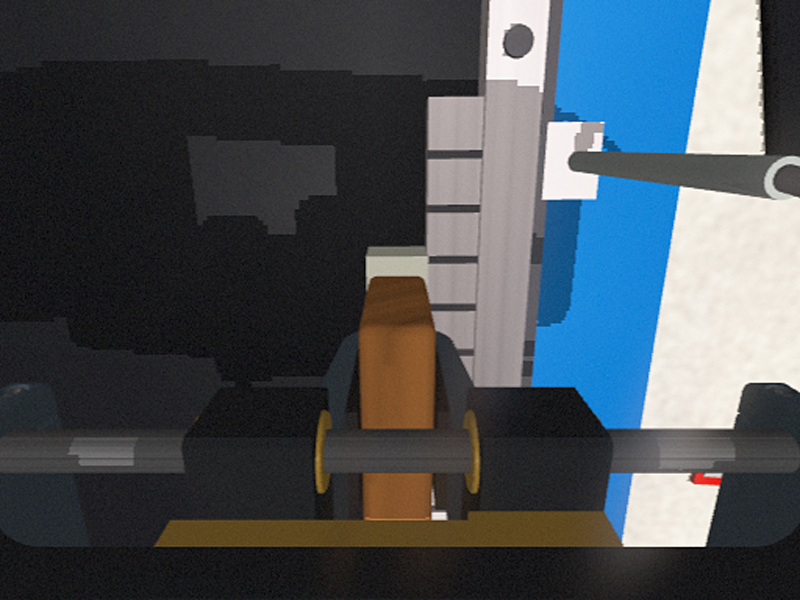

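View pics/sd16c.png

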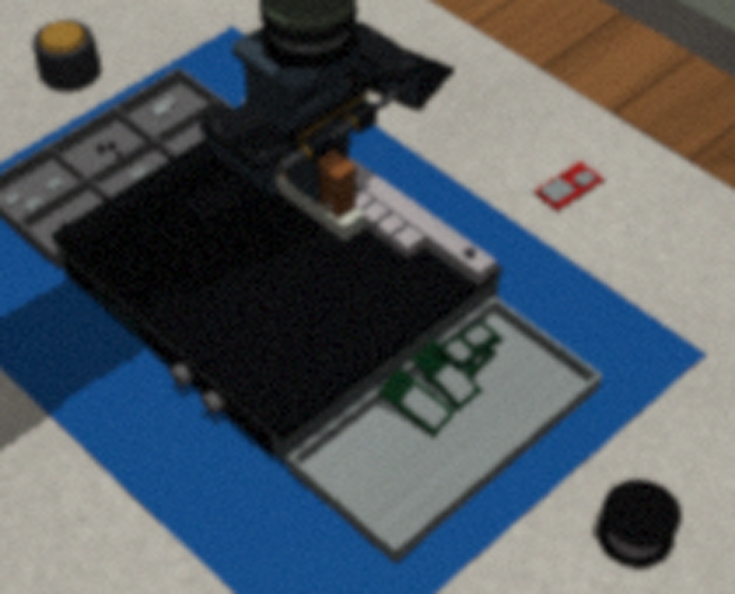

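View pics/sc16c.png

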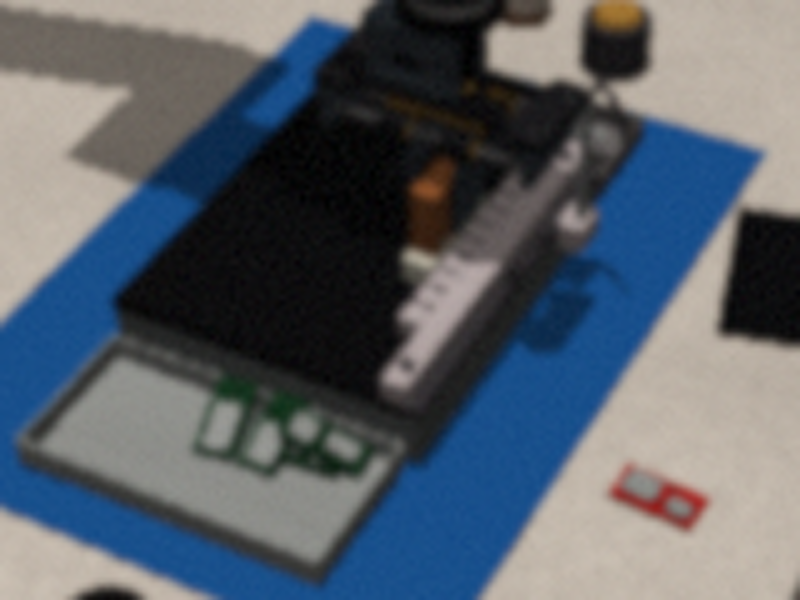

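{"op": "drive_tool", "data": {"motion": [[[-0.002, 0, 0], [0, 0, 0]], [[-0.005, 0, 0], [0, 0, 0]], [[-0.01, 0, 0], [0, 0, 0]], [[-0.01, 0, 0], [0, 0, 0]], [[-0.0145, 0, 0.02], [0, 0, 0]], [[-0.016, -0.03, 0.02], [0, 0, 0.03]], [[-0.01, -0.036, 0.02], [0, 0, 0.03]], [[-0.01, -0.036, 0.01], [0, 0, 0.03]], [[-0.01, -0.036, 0], [0, 0, 0.03]], [[-0.01, -0.036, 0], [0, 0, 0.03]]]}}

```text
time_s: 24.83
ee_pos: [526.1, -161.4, 162.5]
ee_rot: [179.9, -0.2, 8.3]
force: [0.6, 0.0, -1.6]
gripper_width: 22.0
```

{"op": "drive_tool", "data": {"motion": [[[-0.009, -0.036, 0], [0, 0, 0.03]], [[-0.009, -0.036, 0], [0, 0, 0.03]], [[-0.009, -0.036, 0], [0, 0, 0.03]], [[-0.009, -0.036, 0], [0, 0, 0.03]], [[-0.009, -0.036, 0], [0, 0, 0.028]], [[-0.009, -0.036, 0], [0, 0, 0]], [[-0.008, -0.0163, 0], [0, 0, 0]], [[0, 0, 0], [0, 0, 0]], [[0, 0, 0], [0, 0, 0]], [[0, 0, 0], [0, 0, 0]]]}}

```text
time_s: 25.67
ee_pos: [464.3, -391.4, 161.0]
ee_rot: [-180.0, -0.1, 16.7]
force: [-0.5, 0.1, -1.5]
gripper_width: 21.8
```

```bash
python3 shot.py wrist w17; python3 shot.py side sd17
python3 - <<'E'
import pickle
from h import *
p,im=pickle.load(open("sd17.pkl","rb"))
c=im[120:300,145:355];cv2.imwrite("pics/sd17c.png",cv2.resize(c,None,fx=3.5,fy=3.3,interpolation=cv2.INTER_CUBIC))
E
```

```text
25.6667 [ 464.3 -391.4  161. ] [-1.7998e+02 -5.0000e-02  1.6670e+01] [-0.5  0.1 -1.5] 21.8 [-41.  23.  90.   0.  67. -58.]
25.7167 [ 464.5 -391.1  161.1] [-1.7998e+02 -4.0000e-02  1.6730e+01] [-0.1 -0.2 -1.4] 22.0 [-41.  23.  90.   0.  67. -58.]
```

View pics/w17.png

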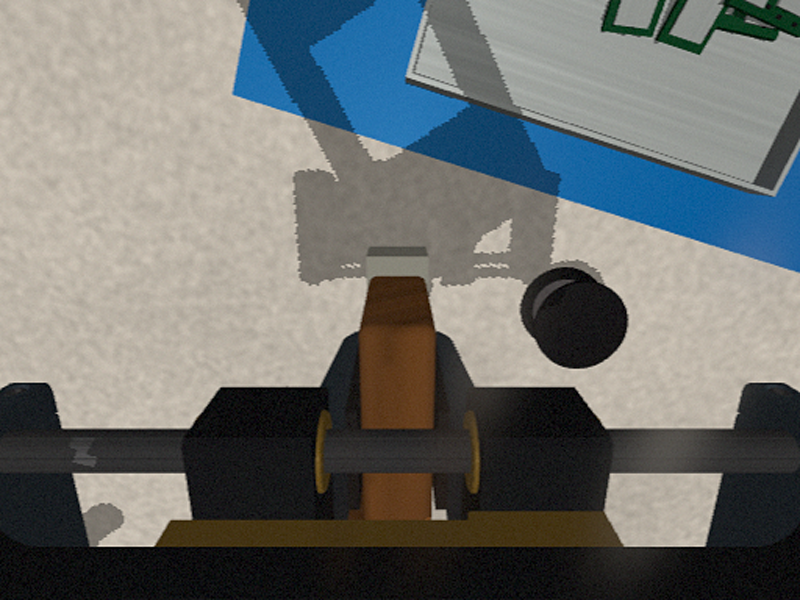

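View pics/sd17c.png

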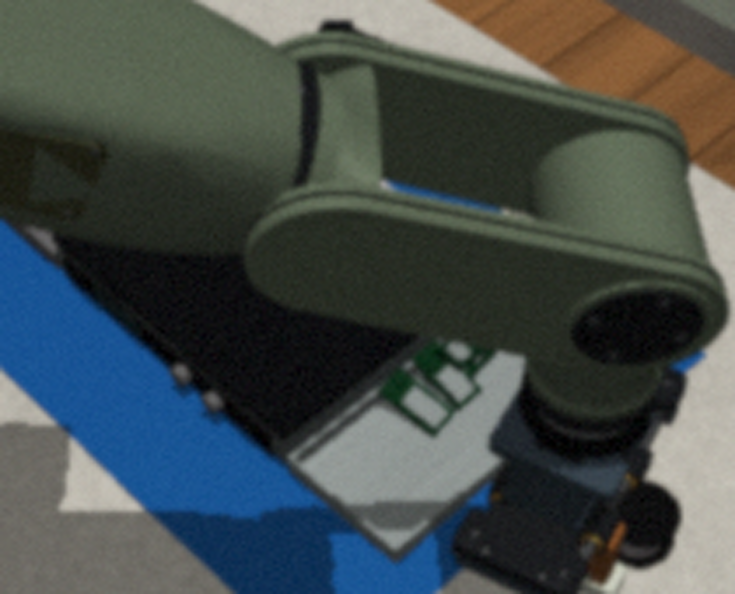

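{"op": "drive_tool", "data": {"motion": [[[0, 0, -0.03], [0, 0, 0]], [[0, 0, -0.03], [0, 0, 0]], [[0, 0, -0.03], [0, 0, 0]], [[0, 0, -0.02], [0, 0, 0]], [[0, 0, -0.011], [0, 0, 0]], [[0, 0, -0.004], [0, 0, 0]], [[0, 0, -0.003], [0, 0, 0]], [[0, 0, -0.0015], [0, 0, 0]], [[0, 0, 0], [0, 0, 0]], [[0, 0, 0], [0, 0, 0]]]}}

```text
time_s: 26.6
ee_pos: [465.0, -392.9, 32.7]
ee_rot: [179.9, -0.1, 16.7]
force: [0.3, -0.3, -0.5]
gripper_width: 21.8
```

{"op": "drive_tool", "data": {"motion": [[[0, 0, -0.0003], [0, 0, 0]], [[0, 0, -0.0003], [0, 0, 0]], [[0, 0, -0.0003], [0, 0, 0]], [[0, 0, 0], [0, 0, 0]], [[0, 0, 0], [0, 0, 0]], [[0, 0, 0], [0, 0, 0]], [[0, 0, 0], [0, 0, 0]], [[0, 0, 0], [0, 0, 0]], [[0, 0, 0], [0, 0, 0]], [[0, 0, 0], [0, 0, 0]]]}}

```text
time_s: 27.43
ee_pos: [464.4, -392.6, 30.9]
ee_rot: [180.0, -0.0, 16.7]
force: [-1.0, -0.9, 3.2]
gripper_width: 22.1
```

{"op": "drive_tool", "data": {"motion": [[[0, 0, 0], [0, 0, 0]], [[0, 0, 0], [0, 0, 0]], [[0, 0, 0], [0, 0, 0]], [[0, 0, 0], [0, 0, 0]], [[0, 0, 0], [0, 0, 0]], [[0, 0, 0], [0, 0, 0]], [[0, 0, 0], [0, 0, 0]], [[0, 0, 0], [0, 0, 0]], [[0, 0, 0], [0, 0, 0]], [[0, 0, 0], [0, 0, 0]]], "claw": 1}}

```text
time_s: 28.27
ee_pos: [464.3, -392.4, 30.5]
ee_rot: [-180.0, -0.0, 16.7]
force: [-0.6, 0.1, -0.2]
gripper_width: 85.6
```

{"op": "drive_tool", "data": {"motion": [[[0, 0, 0.01], [0, 0, 0]], [[0, 0, 0.02], [0, 0, 0]], [[0, 0, 0.03], [0, 0, 0]], [[0, 0, 0.035], [0, 0, 0]], [[0, 0, 0.035], [0, 0, 0]], [[0, 0, 0.035], [0, 0, 0]], [[-0.015, 0, 0.035], [0, 0, 0]], [[-0.03, 0, 0.03], [0, 0, 0]], [[-0.03, 0, 0.02], [0, 0, 0]], [[0, 0, 0], [0, 0, 0]]]}}

```text
time_s: 29.1
ee_pos: [387.1, -393.6, 286.7]
ee_rot: [179.5, -0.1, 16.5]
force: [1.2, -0.5, 0.1]
gripper_width: 91.5
```

{"op": "drive_tool", "data": {"motion": [[[-0.02, -0.02, 0], [0, 0, 0]], [[-0.02, -0.02, 0], [0, 0, 0]], [[-0.02, -0.02, 0], [0, 0, 0]], [[-0.02, -0.02, 0], [0, 0, 0]], [[-0.02, -0.02, 0], [0, 0, 0]], [[-0.02, -0.02, 0], [0, 0, 0]], [[0, 0, 0], [0, 0, 0]], [[0, 0, 0], [0, 0, 0]], [[0, 0, 0], [0, 0, 0]], [[0, 0, 0], [0, 0, 0]]]}}

```text
time_s: 29.93
ee_pos: [270.6, -511.7, 280.0]
ee_rot: [-180.0, -0.0, 16.7]
force: [0.6, 0.3, 0.7]
gripper_width: 91.2
```

```bash
python3 shot.py wrist w18; python3 shot.py scene sc18; python3 shot.py side sd18
python3 - <<'E'
import pickle
from h import *
p,im=pickle.load(open("sd18.pkl","rb"))
c=im[120:300,145:355];cv2.imwrite("pics/sd18c.png",cv2.resize(c,None,fx=3.5,fy=3.3,interpolation=cv2.INTER_CUBIC))
E
```

```text
29.9333 [ 270.6 -511.7  280. ] [-1.7998e+02 -3.0000e-02  1.6740e+01] [0.6 0.3 0.7] 91.2 [-63.  17.  82.   0.  81. -80.]
29.9833 [ 270.7 -511.6  280.1] [-1.7999e+02 -2.0000e-02  1.6760e+01] [-0.2 -0.5 -0.1] 91.3 [-63.  17.  82.   0.  81. -80.]
30.0333 [ 270.7 -511.7  280.1] [ 1.800e+02 -2.000e-02  1.676e+01] [0.8 0.4 0.1] 91.3 [-63.  17.  82.   0.  81. -80.]
```

View pics/sc18.png

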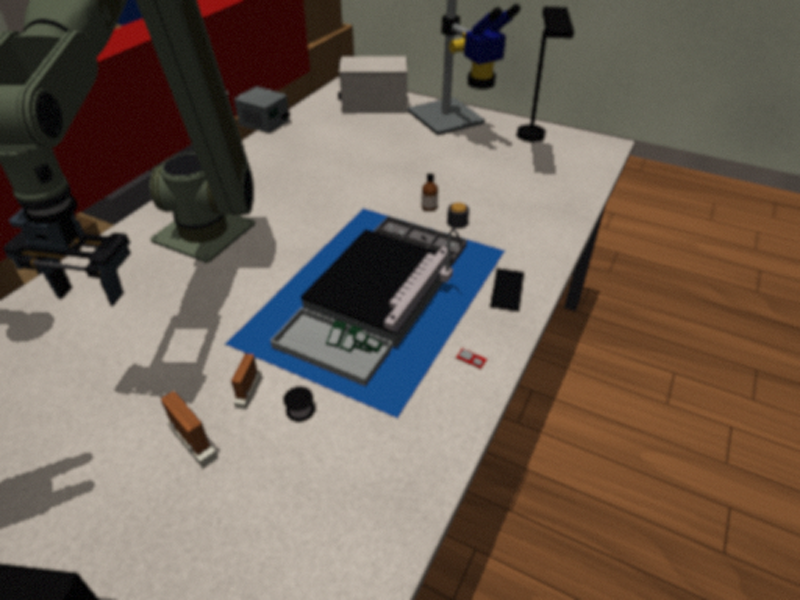

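View pics/sd18c.png

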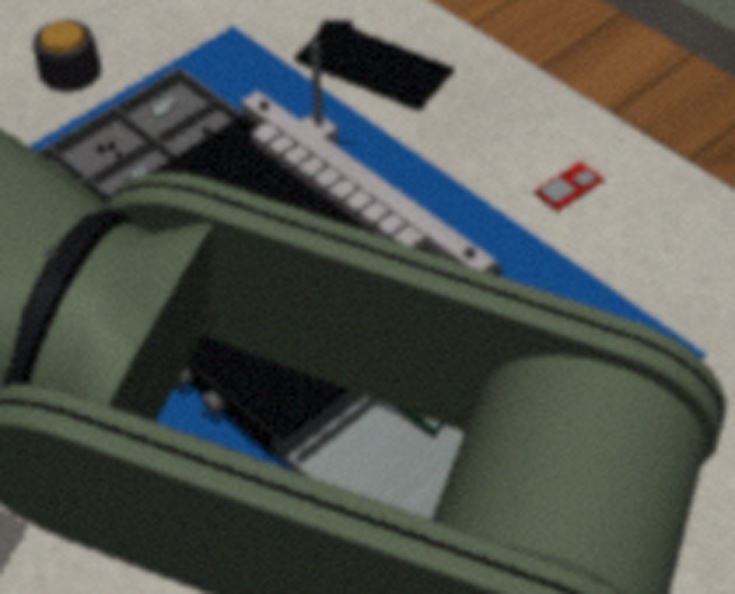

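View pics/w18.png

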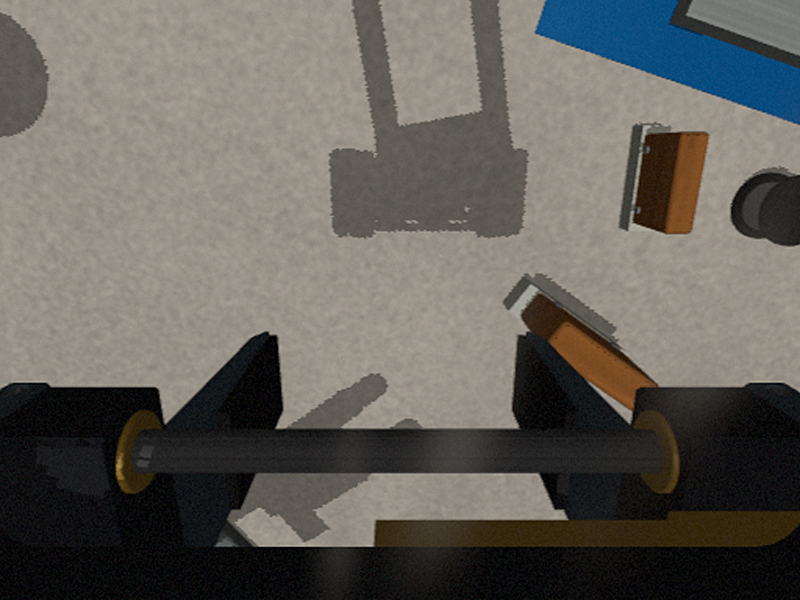

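Run:
```python
import pickle
from h import *
p,im=pickle.load(open("sd18.pkl","rb"))
c=im[140:215,205:300];a=cv2.resize(c,None,fx=8,fy=8,interpolation=cv2.INTER_CUBIC)[:590]
cv2.imwrite("pics/sd18d.png",a)
p,im=pickle.load(open("sc18.pkl","rb"))
c=im[150:235,195:300];cv2.imwrite("pics/sc18d.png",cv2.resize(c,None,fx=7.5,fy=7,interpolation=cv2.INTER_CUBIC))
```

```text
(no output)
```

View pics/sd18d.png

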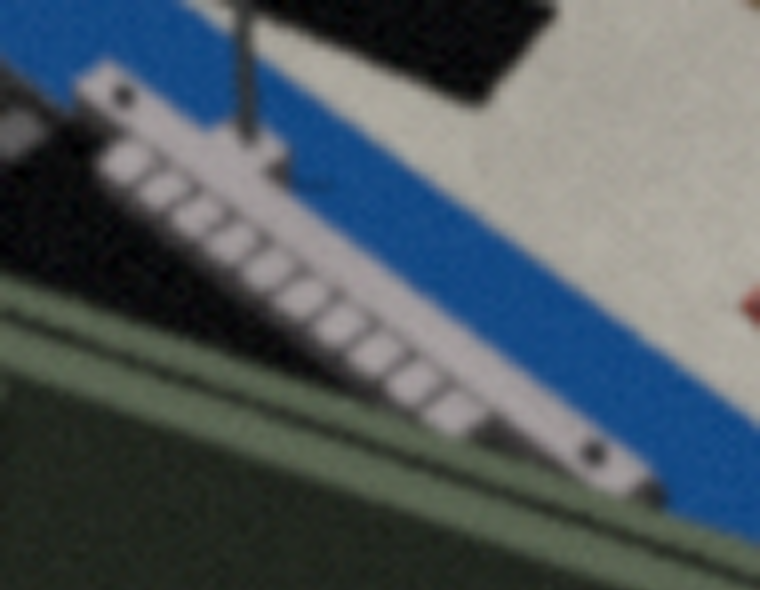

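View pics/sc18d.png

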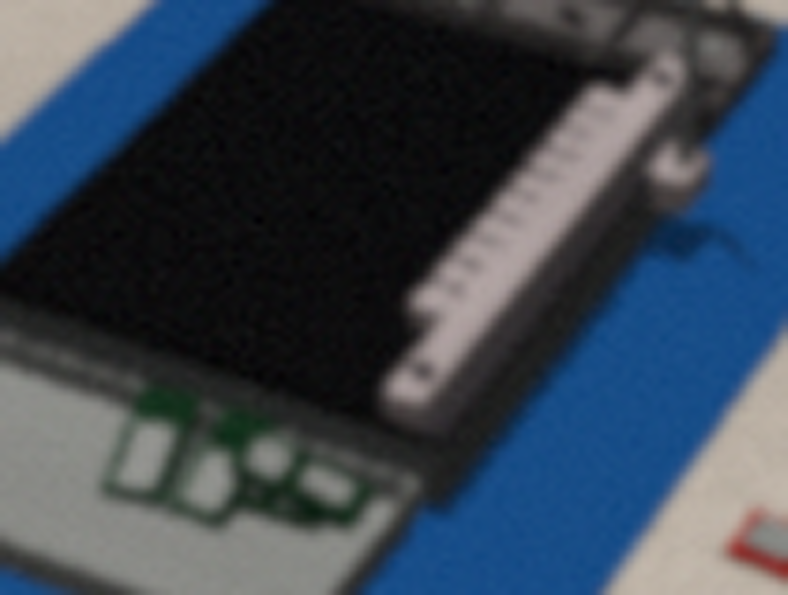

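{"op": "drive_tool", "data": {"motion": [[[0.033, 0.022, 0], [0, 0, 0]], [[0.033, 0.022, 0], [0, 0, 0]], [[0.033, 0.022, 0], [0, 0, 0]], [[0.033, 0.022, 0], [0, 0, 0]], [[0.033, 0.022, 0], [0, 0, 0]], [[0.033, 0.022, 0], [0, 0, 0]], [[0.033, 0.022, 0], [0, 0, 0]], [[0.033, 0.022, 0], [0, 0, 0]], [[0.033, 0.022, 0], [0, 0, 0]], [[0.033, 0.022, 0], [0, 0, 0]]]}}

```text
time_s: 30.92
ee_pos: [601.5, -290.2, 280.3]
ee_rot: [180.0, -0.0, 16.8]
force: [0.4, -0.7, 0.1]
gripper_width: 91.5
```

```bash
python3 shot.py wrist w19
```

```text
30.9167 [ 601.5 -290.2  280.3] [ 1.7999e+02 -2.0000e-02  1.6750e+01] [ 0.4 -0.7  0.1] 91.5 [-27.  25.  69.   0.  85. -43.]
```

View pics/w19.png

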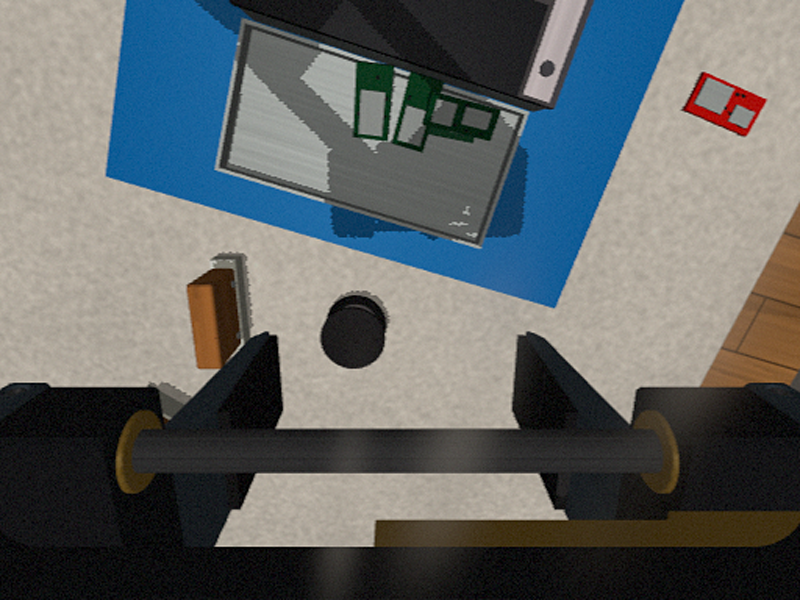

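Run:
```python
import pickle
from h import *
p,im=pickle.load(open("w19.pkl","rb"))
c=im[25:110,205:345];cv2.imwrite("pics/w19c.png",cv2.resize(c,None,fx=5.6,fy=5.6,interpolation=cv2.INTER_CUBIC))
```

```text
(no output)
```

View pics/w19c.png

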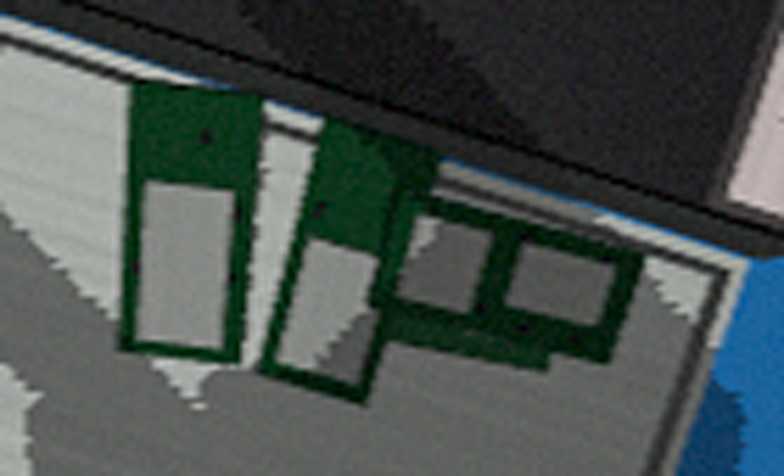

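Run:
```python
import pickle
from h import *
p,im=pickle.load(open("w19.pkl","rb"))
g=lambda x,y,z:at(p,205+(x+.5)/5.6-.5,25+(y+.5)/5.6-.5,z).round(1)
for z in (22,28,31): print(z,"L",g(135,85,z),g(260,100,z),"M",g(328,122,z),g(440,155,z))
print("L low",g(122,352,11),g(237,362,11),"M low",g(262,370,12),g(367,405,12))
print("R",g(405,190,16),g(645,255,16),g(612,362,16),g(380,305,16))
print("rim outer",g(0,22,28),g(745,262,28),"inner edge top",g(0,38,28), "pre edge",g(300,62,60),g(745,222,60))
```

```text
22 L [ 527.4 -155.2] [ 555.3 -150. ] M [ 571.5 -149.9] [ 598.  -149.2]
28 L [ 528.1 -156. ] [ 555.6 -150.9] M [ 571.5 -150.8] [ 597.7 -150. ]
31 L [ 528.4 -156.3] [ 555.8 -151.3] M [ 571.6 -151.2] [ 597.6 -150.4]
L low [ 538.7 -211.5] [ 566.  -205.7] M low [ 572.3 -205.7] [ 599.1 -206.1]
R [ 592.9 -157.8] [ 651.4 -155. ] [ 652.2 -179.8] [ 595.  -183.6]
rim outer [ 496.2 -152.3] [ 671.9 -151.3] inner edge top [ 496.9 -155.4] pre edge [ 563.1 -146.1] [ 661.8 -148.3]
```

```bash
python3 -c "
from workcell import env
print(env.job_done())"
```

```text
the job is handed in; nothing more can be done
None
```

I finished the job and handed it in at about 31 s of the 70 s allowed, with the arm clear of everything. The hand-in gave no verdict.

- **Wiping:** I gripped the smaller scraper. One sweep between the bar and the rail took pieces 1–3 over the end. A second sweep along the front of the bar took piece 4. The last pictures show the preheater's top clear and all four pieces in the plain tray.
- **Bar:** I pushed it square against the rear rail until it stopped, at about 9–10 N. The scene and side pictures show it lying flat along the rail with no visible gap.
- **Scraper and bystanders:** The scraper stands upright on the bench at its original spot. The reel, pot and bottle look unmoved.

**Less tidy than it could be:** two of the pieces lean on the tray's near wall, with their upper ends level with the rim. Most of each piece is inside the tray. I left them, because nudging them risked disturbing a finished result.

**Measurements that disagreed:** the first rough side-camera readings of the preheater's end differed from the wrist and scene cameras by about 8–10 mm. I went by the wrist camera, which the scene camera supported to within a few millimetres at the end I was wiping over.

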